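Close and pin the tile-casting frame, load the formers, prime it with release agent

TASK

Get the casting frame ready: swing both hinged side boards shut and lock each one by pushing a headed pin all the way down through its fork and lug (the long pin in the tall fork, the short pin in the low fork), and lay every plaster former that is on the table flat on the bed inside the frame. Only when all that is done, press the nozzle cap of the release-agent canister right down and let it come up again.

Things in the scene. Friction and masses are not known exactly. Their poses are not given: they have to be found in the camera images.
- frame_bed (a point): Fixed casting frame, grey bed 246 x 224 x 12 mm. Point: centre of the bed's top, 12 mm above the table; x to the frame's far end, y to its tall-gate side. End boards 14 mm thick, tops 44 mm above the table, at x = -117 and +117 mm. Side boards (gates) at y = +105 (tall) and -105 mm (low), upright hinges at x = +117 mm. Clear inside when shut: 220 mm (x) by 196 mm (y).
- tall_fork (a point): Steel fork fixed at the frame's near corner, tall side (x -141, y +105 mm from bed centre). Point: mouth of its upright 14 mm hole, on top of its upper plate, 50 mm above the table. Plates 34 x 34 mm; upper plate at 40 to 50 mm, lug of the shut gate at 16 to 37, lower plate at 5 to 13 mm above the table; free below.
- low_fork (a point): The same on the low side (x -141, y -105 mm from bed centre). Point: mouth of the 14 mm hole, 30 mm above the table; upper plate at 23 to 30, lug at 13 to 21, lower plate at 5 to 11 mm above the table.
- tall_gate (a joint): Angle (rad) of the tall side board: 0 shut against its stop, grows as its near (free) end swings out to +y of the frame. Starts at 0.12 to 0.36. Stiff hinge (0.1 N m), stays where left. The lug's hole (14 mm), 258 mm from the hinge, lines up with the fork's only at 0.
- low_gate (a joint): Angle (rad) of the low side board: 0 shut against its stop, grows as its free end swings out to the frame's -y side. Otherwise as the tall gate.
- tall_gate_peg (a point): Middle of the upright steel peg (12 mm thick, 44 mm tall, from 48 to 92 mm above the table) on top of the tall gate, 175 mm from its hinge; the gate below it is 14 mm thick and 48 mm high. Push or pinch the peg to swing the gate.
- low_gate_peg (a point): Middle of the same peg on the low gate (from 28 to 72 mm above the table), 175 mm from its hinge; the low gate is 28 mm high.
- long_pin_grip (a point): Long headed steel pin standing in the wooden rack. Point: centre of its round knurled grip, 22 mm thick, 44 mm tall, axis z. Below the grip a flange 36 mm wide, 6 mm thick, its underside 28 mm below this point, then a 12 mm shank 47 mm long with tapered tip. 140 g.
- short_pin_grip (a point): Short headed steel pin, also in the rack: the same grip, a flange 28 mm wide (underside 28 mm below this point) and a 12 mm shank 27 mm long. 110 g. An awl with a wooden handle stands in the third hole of the rack and is not needed.
- rack: Fixed wooden rack 170 x 50 mm, 60 mm high, with three upright holes 55 mm apart along its x axis; origin on the table under its centre. Both pins and the awl stand in its holes in any order with the flanges on its top.
- former1_mid (a point): Plaster former, a blunt crescent about 70 mm long (x), 34 mm wide in the middle (y) and 34 mm tall, 120 g, lying on the table; this point is at its centre, half-way up its middle. Grip it across y at the middle (flat sides there 34 mm apart). Absent in some starts.
- former2_mid (a point): Same kind of former. Absent in some starts.
- former3_mid (a point): Same kind of former. Absent in some starts.
- nozzle_top (a point): Centre of the top of the round nozzle cap (30 mm wide, 24 mm tall, small spout at its side) on the white release-agent canister, which is 60 mm wide and fixed to the table; 144 mm above the table when up.
- nozzle_cap (a joint): How far the nozzle cap is pressed down: 0 up, 0.007 m fully down; sprung, about 2 N to start and 7 N when fully down; it comes up by itself.
- former4_mid (a point): Same kind of former. Absent in some starts.

How it is judged:
By the outcome, as a careful person would: the job done as asked, in the order asked, and still so for the second after the job is handed in, with the robot touching nothing.
Of former1, former2, former3, former4 only 2 to 4 are there at a start; the rules pass over those that are not, and their reading is None.
At some moment in a run one of former1, former2, former3, former4 may be knocked a few centimetres aside while the robot is not near it.
It also fails if it takes over 208 s, if anything falls off the work surface, if the arm or the gripper's body presses on something with over 40 N, if the wrist force passes 120 N, or if a joint passes its speed limit or range.

ROBOT

A 6-joint arm with a two-finger parallel gripper is mounted at the origin on the work surface. World frame = base frame: x ahead of the robot, y to its left, z up, the work surface at z = 0. Lengths are in m, angles in rad, forces in N, time in s.
With the tool pointing down it reaches from about 0.25 to 0.8 m from the base axis. Payload 3.9 kg.
Tool frame: the origin (TCP) lies midway between the tips of the shut fingers; the grasp point (between the pads) lies 19 mm behind it; z points along the fingers, y is the direction in which the jaws open and shut (so a half turn about z gives the same grasp; the last joint's range is limited). The gripper opens to 85 mm and grips with 20 to 120 N. Pads are 22 mm wide; open, the fingers measure 114 mm over their backs; the gripper's body (76 mm by 85 mm) begins 54 mm behind the grasp point. The pads swing forward as they close: fully open they stand 13 mm farther back than shut.
Start: joints at [1.301, 0.26, -0.138, 1.173, 0, 1.571], TCP at [0.14, 0.506, 0.231] pointing down, gripper open.
Joint ranges: [-2.78, 2.78], [-0.83, 1.72], [-1.28, 1.37], [-1.9, 2.12], [-1.57, 1.48], [-3.14, 3.14]. Speed limits (rad/s): [2.57, 2.57, 3.14, 3.14, 3.14, 3.14].

INTERFACE

Orientations are given as a unit quaternion [w, x, y, z].
In Python, from plant import arm gives the robot as it stands.
- The arm moves only by the tool apply_moves, never from a script. Its argument "increments" is a list of rows, each an object of numbers: "dx", "dy", "dz": the shift along the world's x, y, z in m; "ax", "ay", "az": the turn, a rotation vector about the world's x, y, z in rad; "grip": the opening in per cent of the stroke, from 0 (shut) to 100 (fully open). In form: [{"dx": .., "dy": .., "dz": .., "ax": .., "ay": .., "az": .., "grip": ..}, ...]. A call has 1 to 12 rows; each row is the pose to reach, as a shift and turn from the pose commanded when the call began; what a row does not reach only later rows make up. A row lasts 1/12 s, in which the tool goes at most 41.7 mm and 7.16 degrees, less where a joint would pass 70% of its speed; a pose out of reach is approached as far as the arm can. A call with a gripper value outside its range is refused whole. The fingers move at their own pace and stop on an object; "squeeze" is the grip in N (left out, the last holds). Time passes only in rows, so rows that repeat a pose let the fingers close. It gives the time, the measured TCP pose, the force and the opening at its end, in the units of the state.
- arm.get_state(): the state, without advancing time (a new reading comes with each control period).
- arm.grab_frame(name): name is "side" or "top"; returns the picture (400x640x3 uint8, red, green, blue); there is no depth.
- arm.camera_params(name): a dict with "fx", "fy", "cx", "cy" (pixels), "R" (3x3) and "t" (3): a world point X has camera coordinates R X + t. Camera axes: x right, y down, z forward; pixel columns grow to the right and rows downward; lengths in m; the calibration is good to about 2 mm. A picture is of the moment at which its call begins. camera_params takes no time and is no camera call.
- arm.finish_job(): hands the job in, once; it reports no verdict.
The state is a dict: "t": time; "qpos": joint angles; "joint_velocities": joint speeds; "joint_efforts": joint torques, N m; "eef_pos": TCP position; "tool_rot": TCP orientation; "force": force on the tool from outside, world axes, zero at the start; "ft_torque": the same for the moment, N m; "finger_gap": finger opening in m.
Only numpy, scipy, OpenCV 4.12 (cv2) and the standard library are available. Lean on these libraries where they do the work, as an engineer would, in place of code of your own. Each camera call takes 0.05 s, during which the arm holds its last target.

## Working session

There is one attempt and no reset: what is moved stays moved. The work goes in short steps, Python scripts to look and compute and a tool call to move; the robot and the scene stay as the last step left them, time stands still between calls to the robot, and variables do not carry over. Pictures are saved under pics/ and viewed, and the job is handed in when it is done.

Besides the shell and the picture viewer there is one more tool, called after "Emit:" by a JSON object that holds its "name" and its "arguments", one argument or row to a line. apply_moves: Moves the arm, as the interface text tells. Its arguments: {"type":"object","properties":{"increments":{"type":"array","items":{"type":"object","properties":{"dx":{"type":"number"},"dy":{"type":"number"},"dz":{"type":"number"},"ax":{"type":"number"},"ay":{"type":"number"},"az":{"type":"number"},"grip":{"type":"number"}}}},"squeeze":{"type":"number"}},"required":["increments"]}

```bash
ls; mkdir -p pics; python3 - <<'E'
from plant import arm
import cv2
for n in("side","top"):
    im=arm.grab_frame(n); cv2.imwrite(f"pics/{n}0.png",im[:,:,::-1])
    p=arm.camera_params(n); print(n,p)
print(arm.get_state())
E
```

```text
pics
side {'fx': 425.2243994984434, 'fy': 425.2243994984434, 'cx': 325.04264310674466, 'cy': 203.75309482285013, 'R': array([[ 0.99623887, -0.08480826, -0.01776732],
       [-0.06468806, -0.59151355, -0.80369595],
       [ 0.05765044,  0.80182248, -0.59477487]]), 't': array([-0.57097252,  0.11269516,  1.04605653])}
top {'fx': 362.9147256342795, 'fy': 362.9147256342795, 'cx': 318.82043210027393, 'cy': 195.63736662297393, 'R': array([[ 0.00265957, -0.99978195, -0.02071165],
       [-0.98186133,  0.0013158 , -0.1895959 ],
       [ 0.18958181,  0.02084021, -0.98164373]]), 't': array([-0.02237315,  0.59125402,  0.83974532])}
{'t': 0.1, 'qpos': array([ 1.30101323e+00,  2.60599603e-01, -1.39231015e-01,  1.17272002e+00,
       -1.31386788e-05,  1.57081158e+00]), 'joint_velocities': array([-0.00017802, -0.00264007,  0.00423163,  0.00049398,  0.00077034,
       -0.00118106]), 'joint_efforts': array([ 2.17516103e-04, -4.06509233e+01,  2.54527599e+01,  1.01084146e-02,
        8.78276455e-05, -7.48614866e-06]), 'eef_pos': array([0.13976408, 0.50541506, 0.23056139]), 'tool_rot': array([-1.11445836e-04,  1.34490343e-01,  9.90914516e-01, -8.70069917e-04]), 'force': array([-0.86764563, -0.78057191, -0.52106141]), 'ft_torque': array([ 0.03002846,  0.0232144 , -0.02086742]), 'finger_gap': 0.0851503181799222}
```

View pics/top0.png

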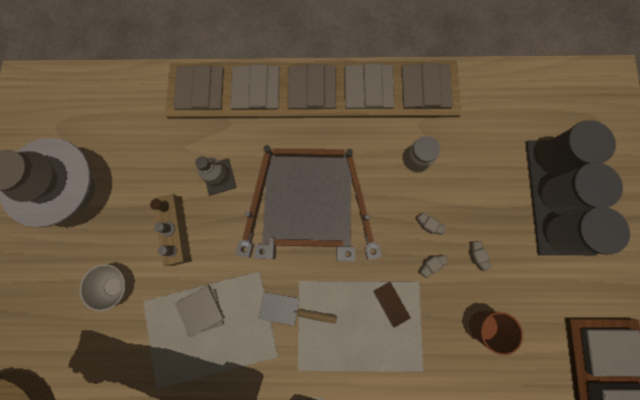

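View pics/side0.png

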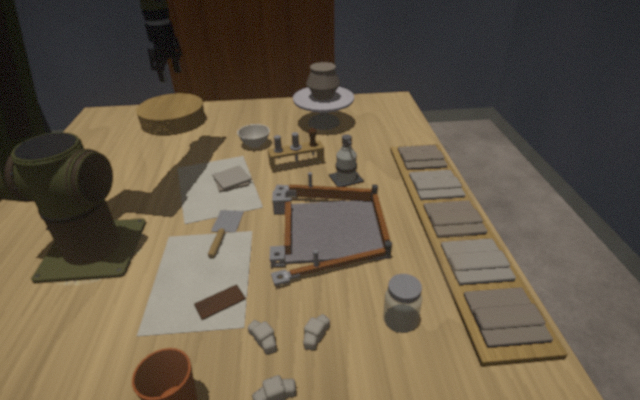

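```bash
cat > h.py <<'E'
import numpy as np,cv2
from plant import arm
P={n:arm.camera_params(n) for n in("side","top")}
def pl(n,u,v,z):
    p=P[n];d=p["R"].T@np.array([(u-p["cx"])/p["fx"],(v-p["cy"])/p["fy"],1]);c=-p["R"].T@p["t"]
    return c+d*(z-c[2])/d[2]
def pj(n,X):
    p=P[n];q=p["R"]@np.array(X,float)+p["t"];return np.array([p["fx"]*q[0]/q[2]+p["cx"],p["fy"]*q[1]/q[2]+p["cy"]])
def tri(a,b):
    A=[]
    for n,(u,v) in(("side",a),("top",b)):
        p=P[n];K=np.array([[p["fx"],0,p["cx"]],[0,p["fy"],p["cy"]],[0,0,1]]);A.append(K@np.c_[p["R"],p["t"]])
    X=cv2.triangulatePoints(A[0],A[1],np.array(a,float).reshape(2,1),np.array(b,float).reshape(2,1))[:,0];return X[:3]/X[3]
def crop(im,x0,y0,x1,y1,s,f,grid=10):
    c=cv2.resize(im[y0:y1,x0:x1],None,fx=s,fy=s,interpolation=cv2.INTER_CUBIC)
    c=np.clip(255*(c/255.)**0.55,0,255).astype(np.uint8)[:,:,::-1].copy()
    for x in range(x0+(-x0)%grid,x1,grid):
        cv2.line(c,((x-x0)*s,0),((x-x0)*s,5),(0,255,255),1);cv2.putText(c,str(x),((x-x0)*s,14),0,.35,(0,255,255),1)
    for y in range(y0+(-y0)%grid,y1,grid):
        cv2.line(c,(0,(y-y0)*s),(5,(y-y0)*s),(0,255,255),1);cv2.putText(c,str(y),(6,(y-y0)*s+4),0,.35,(0,255,255),1)
    cv2.imwrite(f,c)
E
python3 - <<'E'
from h import *
t=cv2.imread("pics/top0.png")[:,:,::-1];s=cv2.imread("pics/side0.png")[:,:,::-1]
crop(t,230,135,390,265,5,"pics/a1.png")
crop(t,140,140,240,270,4,"pics/a2.png")
crop(t,405,130,505,285,4,"pics/a3.png")
crop(s,260,125,400,295,4-1+0,"pics/a4.png")
crop(s,240,300,340,400,5,"pics/a5.png")
for n in P: print(-P[n]["R"].T@P[n]["t"])
E
```

```text
[ 0.51580943 -0.82051411  0.70259613]
[ 0.42138852 -0.04064672  0.93596668]
```

View pics/a1.png

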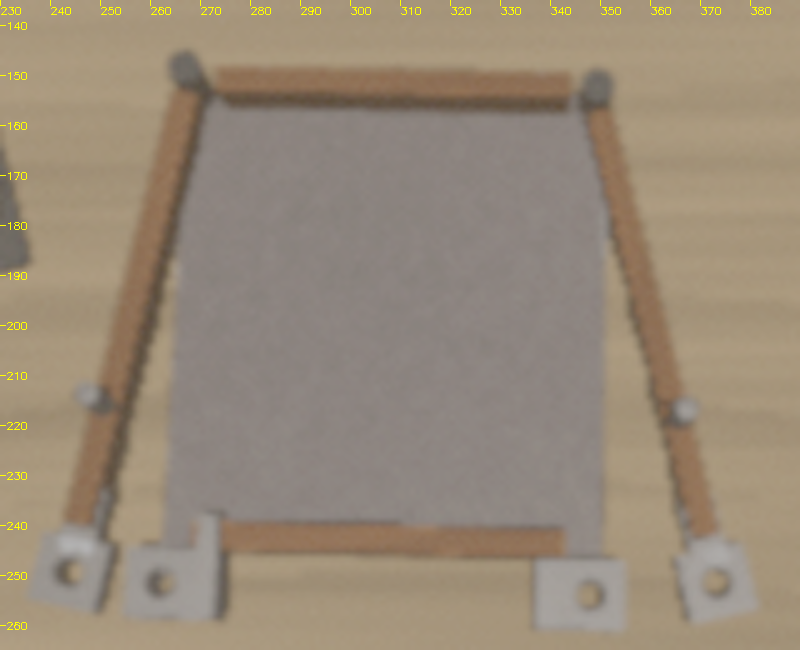

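View pics/a2.png

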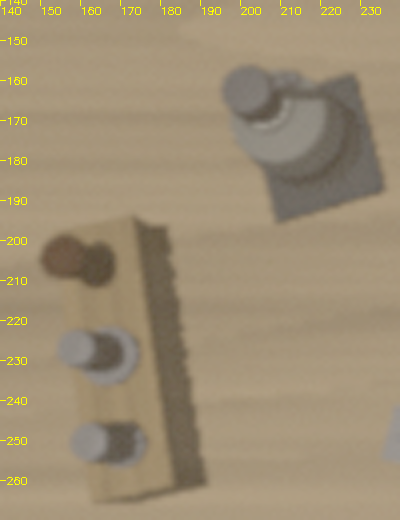

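View pics/a3.png

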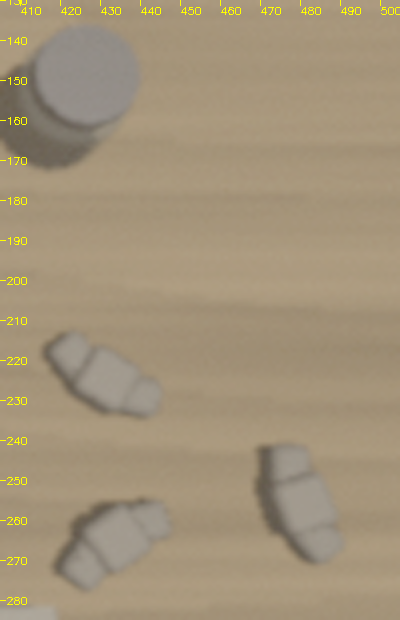

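View pics/a4.png

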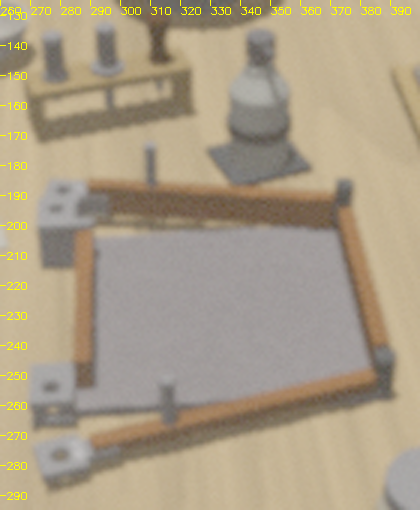

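View pics/a5.png

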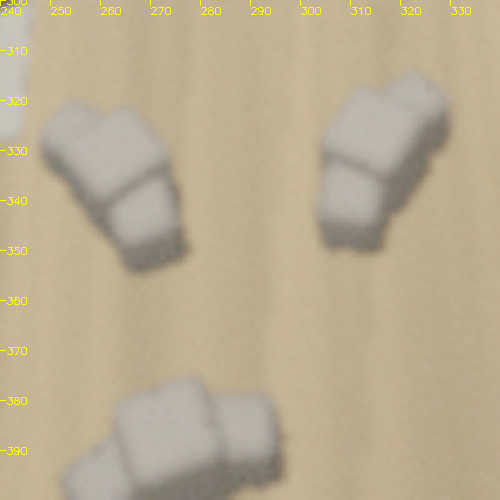

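```bash
python3 - <<'E'
from h import *
np.set_printoptions(precision=4,suppress=True)
def show(n,b,z,a=None):
    print(n,pl("top",*b,z), pl("side",*a,z) if a else "", tri(a,b) if a else "")
show("tfork",(261.8,251.5),.05,(281.5,188.3))
show("lfork",(347.8,254),.03,(277.3,253.7))
show("tlug",(243.8,249.2),.037)
show("llug",(373,251.5),.021,(280,276.5))
show("tpeg",(248,213.8),.092,(310,173))
show("lpeg",(367,217),.072,(315.5,251))
show("thinge",(267,149),.05,(374.5,185))
show("lhinge",(349.5,151.5),.05,(388,242))
show("pinA(far)",(159,226.8),.126,(295,134.5))
show("pinB(near)",(162.5,250.2),.126,(277.5,136.5))
show("nozzle",(201.5,162.5),.144,(346.7,136))
for n,b,a in(("f1",(429,224),(314,327.5)),("f2",(434,263),(264,333)),("f3",(479.5,254.5),(274,387))): show(n,b,.034,a)
E
```

```text
tfork [0.4548 0.116  0.05  ] [0.4672 0.1426 0.05  ] [0.4625 0.1136 0.0689]
lfork [ 0.4499 -0.0932  0.03  ] [ 0.4553 -0.0944  0.03  ] [ 0.453  -0.093   0.0285]
tlug [0.4608 0.163  0.037 ]  
llug [ 0.4564 -0.1563  0.021 ] [ 0.4608 -0.1583  0.021 ] [ 0.4589 -0.1564  0.0189]
tpeg [0.541 0.144 0.092] [0.5467 0.145  0.092 ] [0.5443 0.1444 0.0919]
lpeg [ 0.5361 -0.1377  0.072 ] [ 0.5417 -0.1398  0.072 ] [ 0.5395 -0.1378  0.0697]
thinge [0.7142 0.1111 0.05  ] [0.7208 0.1304 0.05  ] [0.7136 0.1089 0.0639]
lhinge [ 0.7067 -0.0995  0.05  ] [ 0.7101 -0.1032  0.05  ] [ 0.7097 -0.0998  0.0464]
pinA(far) [0.5067 0.3372 0.126 ] [0.5131 0.3064 0.126 ] [0.5113 0.3475 0.1046]
pinB(near) [0.4544 0.3248 0.126 ] [0.4619 0.2999 0.126 ] [0.4581 0.3332 0.1086]
nozzle [0.6516 0.2438 0.144 ] [0.6576 0.2447 0.144 ] [0.6552 0.2443 0.1436]
f1 [ 0.5236 -0.2948  0.034 ] [ 0.5263 -0.3104  0.034 ] [ 0.526 -0.299  0.019]
f2 [ 0.4286 -0.3017  0.034 ] [ 0.4319 -0.3136  0.034 ] [ 0.4297 -0.305   0.0225]
f3 [ 0.4492 -0.4129  0.034 ] [ 0.4519 -0.4238  0.034 ] [ 0.4503 -0.4174  0.0231]
```

Emit:
{"name": "apply_moves", "arguments": {
  "increments": [
    {"dx":0.401,"dy":-0.31,"dz":0,"az":0.245,"grip":0},
    {"dx":0.401,"dy":-0.31,"dz":0,"az":0.245,"grip":0},
    {"dx":0.401,"dy":-0.31,"dz":0,"az":0.245,"grip":0},
    {"dx":0.401,"dy":-0.31,"dz":0,"az":0.245,"grip":0},
    {"dx":0.401,"dy":-0.31,"dz":0,"az":0.245,"grip":0},
    {"dx":0.401,"dy":-0.31,"dz":0,"az":0.245,"grip":0},
    {"dx":0.401,"dy":-0.31,"dz":0,"az":0.245,"grip":0},
    {"dx":0.401,"dy":-0.31,"dz":0,"az":0.245,"grip":0},
    {"dx":0.401,"dy":-0.31,"dz":0,"az":0.245,"grip":0},
    {"dx":0.401,"dy":-0.31,"dz":0,"az":0.245,"grip":0},
    {"dx":0.401,"dy":-0.31,"dz":0,"az":0.245,"grip":0},
    {"dx":0.401,"dy":-0.31,"dz":0,"az":0.245,"grip":0}
  ]
}}

```text
invalid input at $.increments[0]: expected keys dx, dy, dz, ax, ay, az, grip
```

```bash
python3 - <<'E'
from h import *
np.set_printoptions(precision=4,suppress=True)
s=arm.get_state();print(s["eef_pos"],s["tool_rot"],s["finger_gap"],s["t"],s["force"])
t=arm.grab_frame("top");si=arm.grab_frame("side")
u=pj("top",s["eef_pos"]);v=pj("side",s["eef_pos"]);print(u,v)
crop(t,230,130,390,260,4,"pics/b1.png");crop(si,260,60,400,210,4,"pics/b2.png")
def show(n,b,z,a=None):
    print(n,pl("top",*b,z), pl("side",*a,z) if a else "", tri(a,b) if a else "")
show("tfork",(261.8,251.5),.05,(278.3,195))
show("pinA(far)",(159,226.8),.110,(295,134.5))
show("pinB(near)",(162.5,250.2),.110,(277.5,136.5))
show("awl",(155,204),.12,(311,131))
E
```

```text
[0.1398 0.5054 0.2306] [-0.0001  0.1345  0.9909 -0.0009] 0.0851503181799222 0.1 [-0.8676 -0.7806 -0.5211]
[ 21.9468 424.9408] [171.097   81.3517]
tfork [0.4548 0.116  0.05  ] [0.4586 0.1118 0.05  ] [0.4569 0.1169 0.0463]
pinA(far) [0.5083 0.3446 0.11  ] [0.513  0.3376 0.11  ] [0.5113 0.3475 0.1046]
pinB(near) [0.4551 0.332  0.11  ] [0.4604 0.331  0.11  ] [0.4581 0.3332 0.1086]
awl [0.5599 0.3538 0.12  ] [0.5615 0.3351 0.12  ] [0.5623 0.36   0.1074]
```

View pics/b1.png

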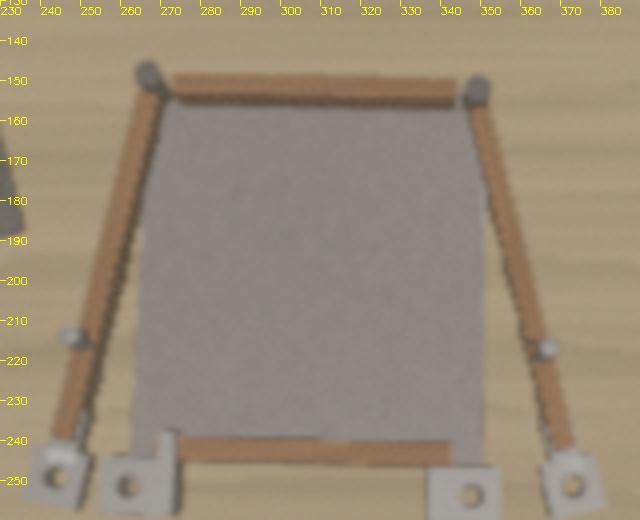

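View pics/b2.png

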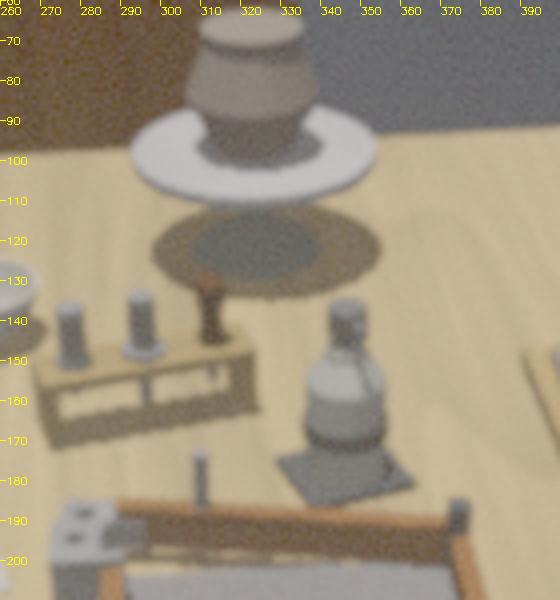

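Emit:
{"name": "apply_moves", "arguments": {
  "increments": [
    {"dx":0.401,"dy":-0.31,"dz":0,"ax":0,"ay":0,"az":0.245,"grip":0},
    {"dx":0.401,"dy":-0.31,"dz":0,"ax":0,"ay":0,"az":0.245,"grip":0},
    {"dx":0.401,"dy":-0.31,"dz":0,"ax":0,"ay":0,"az":0.245,"grip":0},
    {"dx":0.401,"dy":-0.31,"dz":0,"ax":0,"ay":0,"az":0.245,"grip":0},
    {"dx":0.401,"dy":-0.31,"dz":0,"ax":0,"ay":0,"az":0.245,"grip":0},
    {"dx":0.401,"dy":-0.31,"dz":0,"ax":0,"ay":0,"az":0.245,"grip":0},
    {"dx":0.401,"dy":-0.31,"dz":0,"ax":0,"ay":0,"az":0.245,"grip":0},
    {"dx":0.401,"dy":-0.31,"dz":0,"ax":0,"ay":0,"az":0.245,"grip":0},
    {"dx":0.401,"dy":-0.31,"dz":0,"ax":0,"ay":0,"az":0.245,"grip":0},
    {"dx":0.401,"dy":-0.31,"dz":0,"ax":0,"ay":0,"az":0.245,"grip":0},
    {"dx":0.401,"dy":-0.31,"dz":0,"ax":0,"ay":0,"az":0.245,"grip":0},
    {"dx":0.401,"dy":-0.31,"dz":0,"ax":0,"ay":0,"az":0.245,"grip":0}
  ]
}}

```text
t: 1.2
eef_pos: [0.5306, 0.2032, 0.2312]
tool_rot: [-0.0, 0.013, 1.0, 0.0]
force: [0.7, 0.6, -0.3]
finger_gap: 0.0001
```

```bash
python3 - <<'E'
from h import *
np.set_printoptions(precision=4,suppress=True)
s=arm.get_state();print(s["eef_pos"],s["tool_rot"],s["finger_gap"],s["t"],s["force"])
t=arm.grab_frame("top");si=arm.grab_frame("side")
u=pj("top",s["eef_pos"]);v=pj("side",s["eef_pos"]);print(u,v)
crop(t,170,130,370,260,4,"pics/b1.png");crop(si,240,40,400,210,4-1,"pics/b2.png")
E
```

```text
[0.5306 0.2032 0.2312] [-0.0001  0.0126  0.9999  0.    ] 9.517977509602547e-05 1.2 [ 0.7307  0.6177 -0.3397]
[203.0531 209.1481] [300.4621 115.9313]
```

View pics/b1.png

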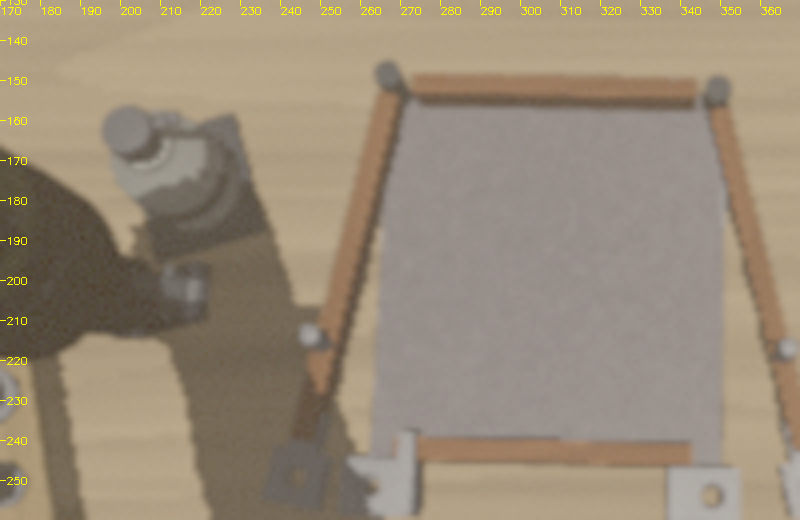

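View pics/b2.png

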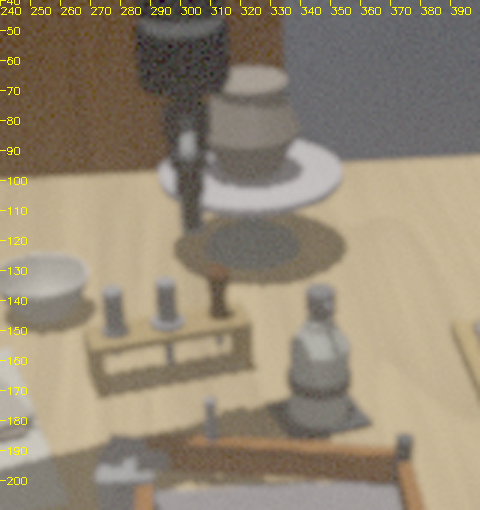

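Emit:
{"name": "apply_moves", "arguments": {
  "increments": [
    {"dx":0,"dy":0,"dz":-0.17,"ax":0,"ay":0,"az":0,"grip":0},
    {"dx":0,"dy":0,"dz":-0.17,"ax":0,"ay":0,"az":0,"grip":0},
    {"dx":0,"dy":0,"dz":-0.17,"ax":0,"ay":0,"az":0,"grip":0},
    {"dx":0,"dy":0,"dz":-0.17,"ax":0,"ay":0,"az":0,"grip":0},
    {"dx":0,"dy":0,"dz":-0.17,"ax":0,"ay":0,"az":0,"grip":0},
    {"dx":0,"dy":-0.01,"dz":-0.17,"ax":0,"ay":0,"az":0,"grip":0},
    {"dx":0,"dy":-0.02,"dz":-0.17,"ax":0,"ay":0,"az":0,"grip":0},
    {"dx":0,"dy":-0.025,"dz":-0.17,"ax":0,"ay":0,"az":0,"grip":0},
    {"dx":0,"dy":-0.03,"dz":-0.17,"ax":0,"ay":0,"az":0,"grip":0},
    {"dx":0,"dy":-0.035,"dz":-0.17,"ax":0,"ay":0,"az":0,"grip":0},
    {"dx":0,"dy":-0.04,"dz":-0.17,"ax":0,"ay":0,"az":0,"grip":0},
    {"dx":0,"dy":-0.045,"dz":-0.17,"ax":0,"ay":0,"az":0,"grip":0}
  ]
}}

```text
t: 2.3
eef_pos: [0.53, 0.1596, 0.0624]
tool_rot: [0.001, 0.013, 1.0, 0.0]
force: [-1.2, 2.2, 1.8]
finger_gap: -0.0
```

```bash
python3 - <<'E'
from h import *
np.set_printoptions(precision=4,suppress=True)
t=arm.grab_frame("top");si=arm.grab_frame("side")
s=arm.get_state();print(s["eef_pos"],s["tool_rot"],s["finger_gap"],s["t"],s["force"])
u=pj("top",s["eef_pos"]);v=pj("side",s["eef_pos"]);print(u,v)
crop(t,200,190,300,270,6,"pics/c1.png");crop(si,260,100,360,210,4,"pics/c2.png")
E
```

```text
[0.5295 0.1592 0.0617] [0.0002 0.0129 0.9999 0.    ] 7.322391091847096e-05 2.4 [-1.1539  1.0289 -0.2899]
[244.2425 220.2513] [303.8894 179.9486]
```

View pics/c1.png

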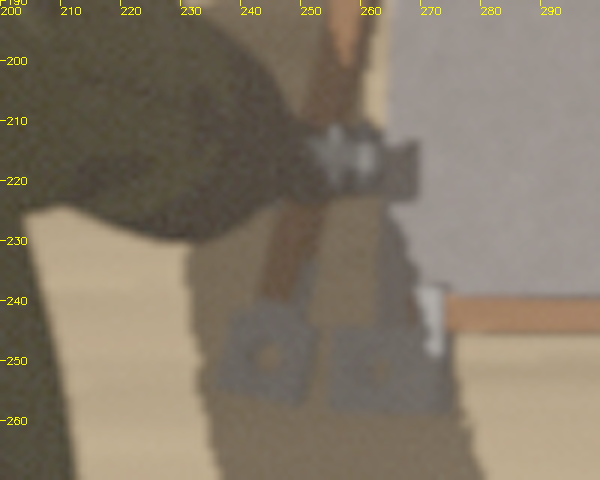

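View pics/c2.png

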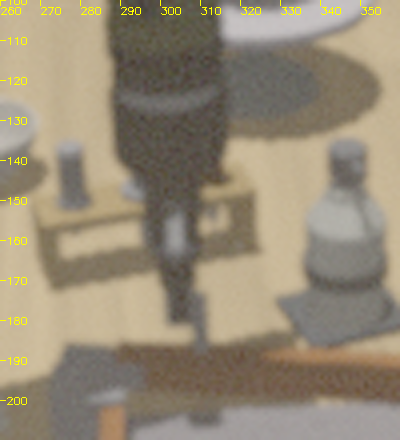

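Emit:
{"name": "apply_moves", "arguments": {
  "increments": [
    {"dx":0,"dy":0.02,"dz":0,"ax":0,"ay":0,"az":0,"grip":0},
    {"dx":0.013,"dy":0.02,"dz":0,"ax":0,"ay":0,"az":0,"grip":0},
    {"dx":0.013,"dy":0.02,"dz":0,"ax":0,"ay":0,"az":0,"grip":0}
  ]
}}

```text
t: 2.65
eef_pos: [0.5447, 0.181, 0.0616]
tool_rot: [0.002, 0.012, 1.0, 0.0]
force: [1.2, 0.2, 0.3]
finger_gap: 0.0
```

```bash
python3 - <<'E'
from h import *
np.set_printoptions(precision=4,suppress=True)
t=arm.grab_frame("top");si=arm.grab_frame("side")
s=arm.get_state();print(s["eef_pos"],s["tool_rot"],s["finger_gap"],s["t"],s["force"])
u=pj("top",s["eef_pos"]);v=pj("side",s["eef_pos"]);print(u,v)
crop(t,210,190,290,260,8,"pics/c3.png",5);crop(si,270,150,350,210,8,"pics/c4.png",5)
E
```

```text
[0.5424 0.18   0.0612] [-0.0001  0.0123  0.9999 -0.0001] 0.00014874629717931932 2.75 [0.0202 0.325  0.2475]
[236.0254 215.0272] [308.1832 175.7442]
```

View pics/c3.png

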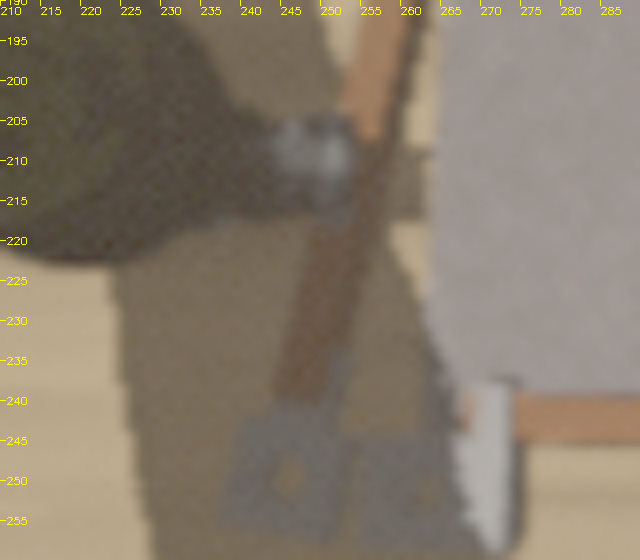

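View pics/c4.png

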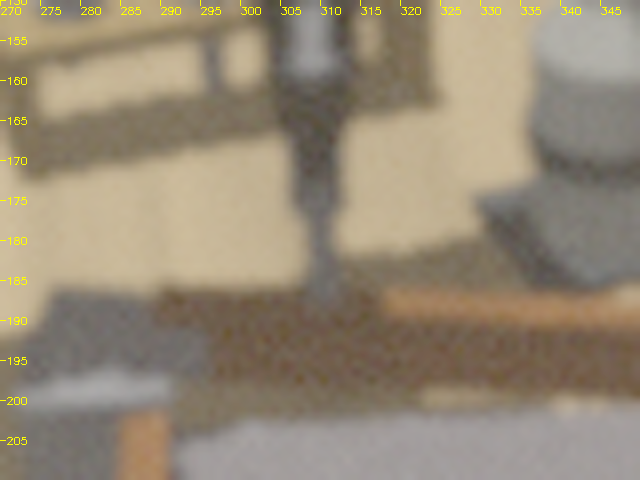

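Emit:
{"name": "apply_moves", "arguments": {
  "increments": [
    {"dx":0,"dy":-0.01,"dz":0,"ax":0,"ay":0,"az":0,"grip":0},
    {"dx":0,"dy":-0.018,"dz":0,"ax":0,"ay":0,"az":0,"grip":0},
    {"dx":0,"dy":-0.024,"dz":0,"ax":0,"ay":0,"az":0,"grip":0},
    {"dx":0,"dy":-0.03,"dz":0,"ax":0,"ay":0,"az":0,"grip":0},
    {"dx":0,"dy":-0.036,"dz":0,"ax":0,"ay":0,"az":0,"grip":0},
    {"dx":0,"dy":-0.04,"dz":0,"ax":0,"ay":0,"az":0,"grip":0},
    {"dx":0,"dy":-0.042,"dz":0,"ax":0,"ay":0,"az":0,"grip":0},
    {"dx":0,"dy":-0.042,"dz":0,"ax":0,"ay":0,"az":0,"grip":0}
  ]
}}

```text
t: 3.42
eef_pos: [0.5424, 0.1372, 0.0613]
tool_rot: [0.0, 0.013, 1.0, -0.0]
force: [-0.4, -0.2, 0.6]
finger_gap: -0.0003
```

Emit:
{"name": "apply_moves", "arguments": {
  "increments": [
    {"dx":0,"dy":-0.002,"dz":0,"ax":0,"ay":0,"az":0,"grip":0},
    {"dx":0,"dy":-0.003,"dz":0,"ax":0,"ay":0,"az":0,"grip":0},
    {"dx":0,"dy":-0.003,"dz":0,"ax":0,"ay":0,"az":0,"grip":0}
  ]
}}

```text
t: 3.67
eef_pos: [0.5425, 0.1354, 0.0614]
tool_rot: [0.0, 0.012, 1.0, 0.0]
force: [-0.3, 2.0, 0.7]
finger_gap: 0.0001
```

Emit:
{"name": "apply_moves", "arguments": {
  "increments": [
    {"dx":0,"dy":-0.001,"dz":0,"ax":0,"ay":0,"az":0,"grip":0},
    {"dx":0,"dy":-0.002,"dz":0,"ax":0,"ay":0,"az":0,"grip":0},
    {"dx":0,"dy":-0.002,"dz":0,"ax":0,"ay":0,"az":0,"grip":0}
  ]
}}

```text
t: 3.92
eef_pos: [0.5425, 0.1353, 0.0615]
tool_rot: [0.0, 0.012, 1.0, 0.002]
force: [-0.8, 6.4, 0.6]
finger_gap: -0.0002
```

Emit:
{"name": "apply_moves", "arguments": {
  "increments": [
    {"dx":0,"dy":-0.001,"dz":0,"ax":0,"ay":0,"az":0,"grip":0},
    {"dx":0,"dy":-0.002,"dz":0,"ax":0,"ay":0,"az":0,"grip":0},
    {"dx":0,"dy":-0.002,"dz":0,"ax":0,"ay":0,"az":0,"grip":0}
  ]
}}

```text
t: 4.17
eef_pos: [0.5425, 0.1352, 0.0615]
tool_rot: [-0.0, 0.011, 1.0, 0.004]
force: [-0.6, 13.0, -1.1]
finger_gap: -0.0003
```

```bash
python3 - <<'E'
from h import *
np.set_printoptions(precision=4,suppress=True)
t=arm.grab_frame("top");si=arm.grab_frame("side")
s=arm.get_state();print(s["eef_pos"],s["t"],s["force"])
crop(t,210,190,290,260,8,"pics/d3.png",5);crop(si,270,150,350,210,8,"pics/d4.png",5)
E
```

```text
[0.5425 0.1352 0.0615] 4.2667 [-1.1543 11.6382 -0.3769]
```

View pics/d3.png

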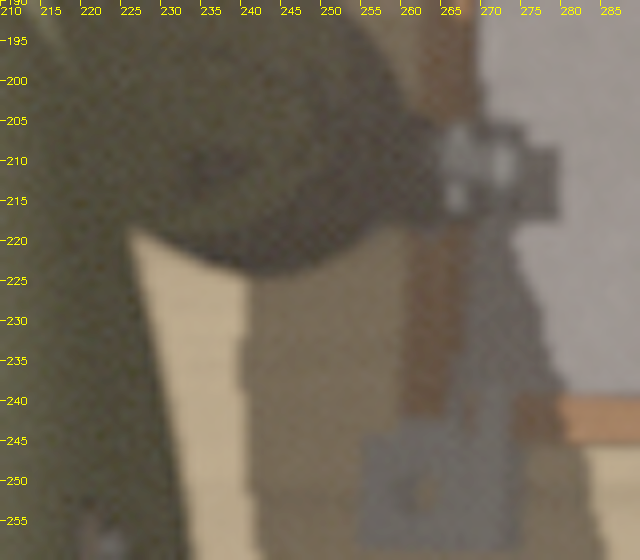

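View pics/d4.png

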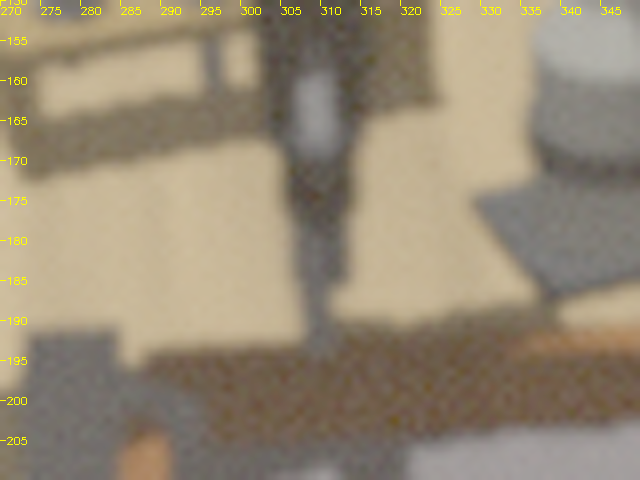

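Emit:
{"name": "apply_moves", "arguments": {
  "increments": [
    {"dx":0,"dy":0.012,"dz":0,"ax":0,"ay":0,"az":0,"grip":0},
    {"dx":0,"dy":0.012,"dz":0.04,"ax":0,"ay":0,"az":0,"grip":0},
    {"dx":0,"dy":0.012,"dz":0.08,"ax":0,"ay":0,"az":0,"grip":0},
    {"dx":-0.004,"dy":-0.024,"dz":0.1,"ax":0,"ay":0,"az":0,"grip":0},
    {"dx":-0.004,"dy":-0.064,"dz":0.1,"ax":0,"ay":0,"az":0,"grip":0},
    {"dx":-0.004,"dy":-0.104,"dz":0.1,"ax":0,"ay":0,"az":0,"grip":0},
    {"dx":-0.004,"dy":-0.144,"dz":0.1,"ax":0,"ay":0,"az":0,"grip":0},
    {"dx":-0.004,"dy":-0.184,"dz":0.1,"ax":0,"ay":0,"az":0,"grip":0},
    {"dx":-0.004,"dy":-0.224,"dz":0.1,"ax":0,"ay":0,"az":0,"grip":0},
    {"dx":-0.004,"dy":-0.264,"dz":0.1,"ax":0,"ay":0,"az":0,"grip":0},
    {"dx":-0.004,"dy":-0.304,"dz":0.1,"ax":0,"ay":0,"az":0,"grip":0},
    {"dx":-0.004,"dy":-0.321,"dz":0.08,"ax":0,"ay":0,"az":0,"grip":0}
  ]
}}

```text
t: 5.27
eef_pos: [0.541, -0.196, 0.1447]
tool_rot: [0.004, 0.014, 1.0, -0.003]
force: [1.6, 0.4, 0.1]
finger_gap: -0.0002
```

```bash
python3 - <<'E'
from h import *
np.set_printoptions(precision=4,suppress=True)
t=arm.grab_frame("top");si=arm.grab_frame("side")
s=arm.get_state();print(s["eef_pos"],s["t"],s["force"])
crop(t,230,140,430,265,4,"pics/e3.png",10);crop(si,255,160,405,310,4,"pics/e4.png",10)
E
```

```text
[ 0.5366 -0.193   0.1389] 5.3667 [-0.9784  0.1174  0.3026]
```

View pics/e3.png

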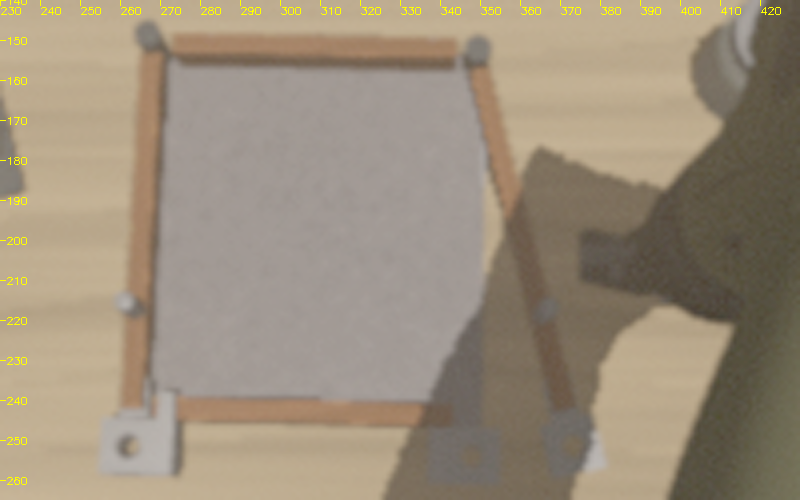

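View pics/e4.png

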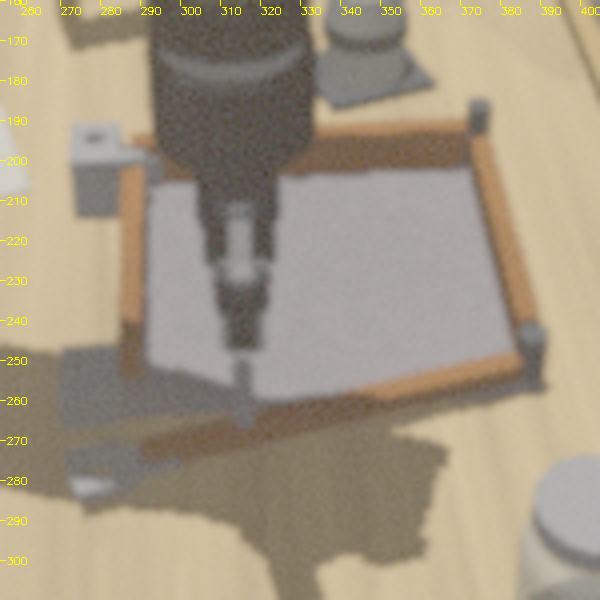

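Emit:
{"name": "apply_moves", "arguments": {
  "increments": [
    {"dx":0,"dy":0,"dz":-0.04,"ax":0,"ay":0,"az":0,"grip":0},
    {"dx":0,"dy":0,"dz":-0.08,"ax":0,"ay":0,"az":0,"grip":0},
    {"dx":0,"dy":0,"dz":-0.096,"ax":0,"ay":0,"az":0,"grip":0},
    {"dx":0,"dy":0.02,"dz":-0.096,"ax":0,"ay":0,"az":0,"grip":0},
    {"dx":0,"dy":0.035,"dz":-0.096,"ax":0,"ay":0,"az":0,"grip":0},
    {"dx":0,"dy":0.045,"dz":-0.096,"ax":0,"ay":0,"az":0,"grip":0},
    {"dx":0,"dy":0.053,"dz":-0.096,"ax":0,"ay":0,"az":0,"grip":0},
    {"dx":0,"dy":0.06,"dz":-0.096,"ax":0,"ay":0,"az":0,"grip":0},
    {"dx":0,"dy":0.067,"dz":-0.096,"ax":0,"ay":0,"az":0,"grip":0},
    {"dx":0,"dy":0.072,"dz":-0.096,"ax":0,"ay":0,"az":0,"grip":0},
    {"dx":0,"dy":0.074,"dz":-0.096,"ax":0,"ay":0,"az":0,"grip":0},
    {"dx":0,"dy":0.074,"dz":-0.096,"ax":0,"ay":0,"az":0,"grip":0}
  ]
}}

```text
t: 6.37
eef_pos: [0.5386, -0.1157, 0.0456]
tool_rot: [0.0, 0.012, 1.0, 0.0]
force: [0.0, 0.5, -0.0]
finger_gap: -0.0002
```

Emit:
{"name": "apply_moves", "arguments": {
  "increments": [
    {"dx":0,"dy":0.001,"dz":0,"ax":0,"ay":0,"az":0,"grip":0},
    {"dx":0,"dy":0.003,"dz":0,"ax":0,"ay":0,"az":0,"grip":0},
    {"dx":0,"dy":0.003,"dz":0,"ax":0,"ay":0,"az":0,"grip":0}
  ]
}}

```text
t: 6.62
eef_pos: [0.5387, -0.114, 0.0455]
tool_rot: [0.0, 0.013, 1.0, -0.001]
force: [0.8, -2.7, 0.7]
finger_gap: 0.0004
```

Emit:
{"name": "apply_moves", "arguments": {
  "increments": [
    {"dx":0,"dy":0.001,"dz":0,"ax":0,"ay":0,"az":0,"grip":0},
    {"dx":0,"dy":0.003,"dz":0,"ax":0,"ay":0,"az":0,"grip":0},
    {"dx":0,"dy":0.004,"dz":0,"ax":0,"ay":0,"az":0,"grip":0},
    {"dx":0,"dy":0.004,"dz":0,"ax":0,"ay":0,"az":0,"grip":0}
  ]
}}

```text
t: 6.95
eef_pos: [0.5387, -0.1138, 0.0456]
tool_rot: [0.0, 0.014, 1.0, -0.005]
force: [-1.4, -14.2, -0.7]
finger_gap: -0.0001
```

```bash
python3 - <<'E'
from h import *
np.set_printoptions(precision=4,suppress=True)
t=arm.grab_frame("top");si=arm.grab_frame("side")
s=arm.get_state();print(s["eef_pos"],s["t"],s["force"])
crop(t,230,140,430,265,4,"pics/f3.png",10);crop(si,255,160,405,310,4,"pics/f4.png",10)
E
```

```text
[ 0.5387 -0.1138  0.0456] 7.05 [  0.7714 -13.8191  -0.0161]
```

View pics/f3.png

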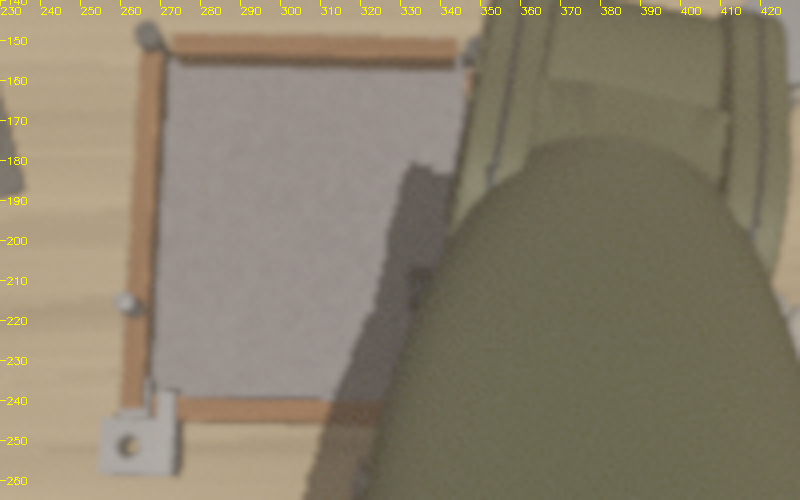

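View pics/f4.png

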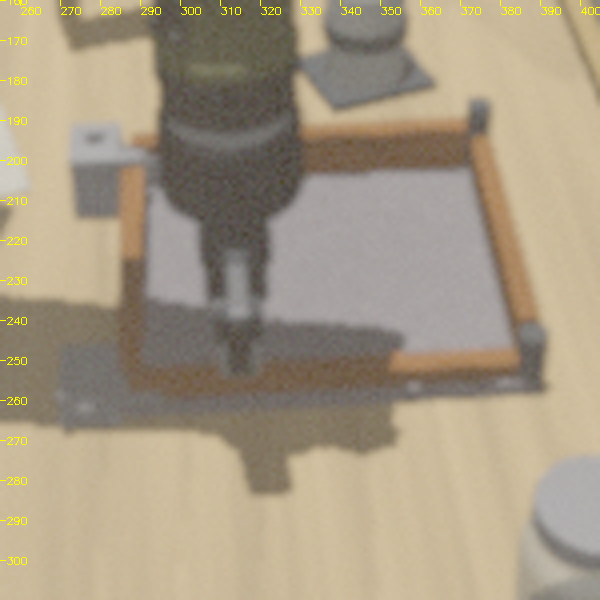

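Emit:
{"name": "apply_moves", "arguments": {
  "increments": [
    {"dx":0,"dy":-0.015,"dz":0,"ax":0,"ay":0,"az":0,"grip":0},
    {"dx":0,"dy":-0.015,"dz":0.04,"ax":0,"ay":0,"az":0,"grip":0},
    {"dx":0,"dy":-0.015,"dz":0.08,"ax":0,"ay":0,"az":0,"grip":0},
    {"dx":0,"dy":0.01,"dz":0.11,"ax":0,"ay":0,"az":0,"grip":0},
    {"dx":0,"dy":0.045,"dz":0.13,"ax":0,"ay":0,"az":0,"grip":0},
    {"dx":0,"dy":0.085,"dz":0.14,"ax":0,"ay":0,"az":0,"grip":100},
    {"dx":0,"dy":0.125,"dz":0.14,"ax":0,"ay":0,"az":0.05,"grip":100},
    {"dx":-0.005,"dy":0.165,"dz":0.14,"ax":0,"ay":0,"az":0.1,"grip":100},
    {"dx":-0.005,"dy":0.205,"dz":0.14,"ax":0,"ay":0,"az":0.15,"grip":100},
    {"dx":-0.01,"dy":0.245,"dz":0.14,"ax":0,"ay":0,"az":0.2,"grip":100},
    {"dx":-0.015,"dy":0.285,"dz":0.14,"ax":0,"ay":0,"az":0.25,"grip":100},
    {"dx":-0.02,"dy":0.325,"dz":0.14,"ax":0,"ay":0,"az":0.25,"grip":100}
  ]
}}

```text
t: 8.05
eef_pos: [0.5175, 0.2181, 0.1853]
tool_rot: [-0.0, -0.113, 0.994, 0.001]
force: [1.6, -0.0, 0.9]
finger_gap: 0.0834
```

Emit:
{"name": "apply_moves", "arguments": {
  "increments": [
    {"dx":-0.004,"dy":0.04,"dz":0,"ax":0,"ay":0,"az":0,"grip":100},
    {"dx":-0.007,"dy":0.08,"dz":0,"ax":0,"ay":0,"az":0,"grip":100},
    {"dx":-0.009,"dy":0.12,"dz":0,"ax":0,"ay":0,"az":0,"grip":100},
    {"dx":-0.009,"dy":0.129,"dz":0,"ax":0,"ay":0,"az":0,"grip":100},
    {"dx":-0.009,"dy":0.129,"dz":0,"ax":0,"ay":0,"az":0,"grip":100}
  ]
}}

```text
t: 8.47
eef_pos: [0.5087, 0.3483, 0.1847]
tool_rot: [-0.0, -0.114, 0.993, 0.001]
force: [0.5, -0.8, -0.6]
finger_gap: 0.0856
```

```bash
python3 - <<'E'
from h import *
from scipy.spatial.transform import Rotation as Ro
np.set_printoptions(precision=4,suppress=True)
t=arm.grab_frame("top");si=arm.grab_frame("side")
s=arm.get_state();print(s["eef_pos"],s["t"],s["force"],s["qpos"]);q=s["tool_rot"];print(q,Ro.from_quat(np.r_[q[1:],q[0]]).as_matrix()[:,1])
cv2.imwrite("pics/top_g.png",t[:,:,::-1]);cv2.imwrite("pics/side_g.png",si[:,:,::-1])
crop(t,230,140,430,265,4,"pics/g3.png",10);crop(si,240,60,340,180,5,"pics/g4.png",10)
E
```

```text
[0.5089 0.3447 0.1848] 8.5667 [-0.5149  0.2361  0.3752] [ 0.5954  0.4357  0.0044  1.1409 -0.0001  0.3696]
[-0.0006 -0.1127  0.9936 -0.0004] [-0.2239  0.9746 -0.0006]
```

View pics/g3.png

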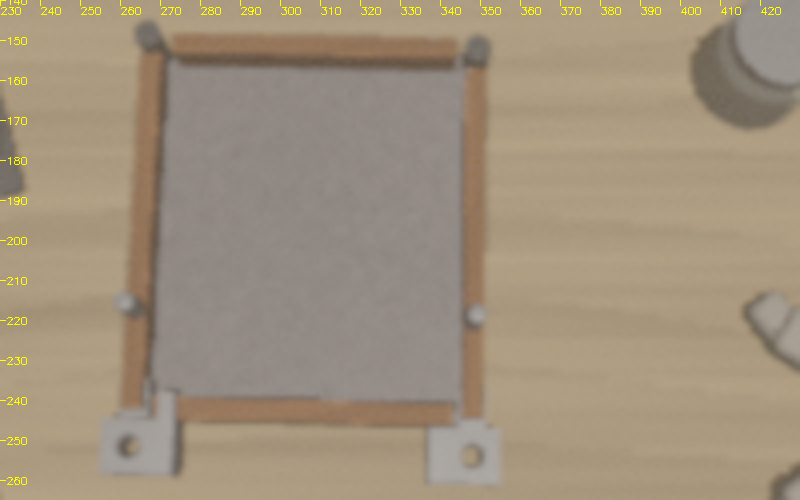

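View pics/g4.png

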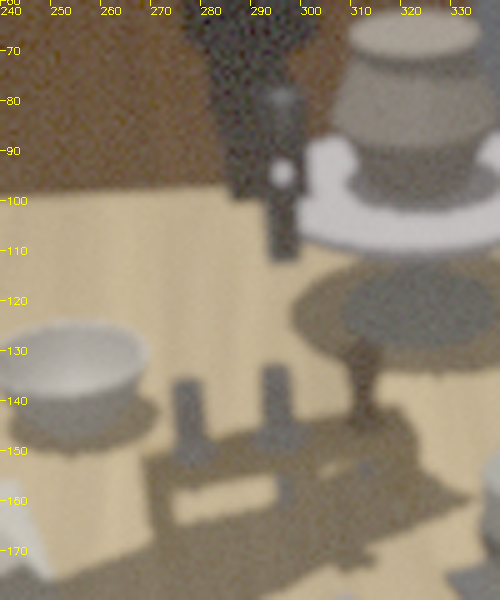

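Emit:
{"name": "apply_moves", "arguments": {
  "increments": [
    {"dx":0.002,"dy":0,"dz":-0.04,"ax":0,"ay":0,"az":0,"grip":100},
    {"dx":0.002,"dy":0,"dz":-0.08,"ax":0,"ay":0,"az":0,"grip":100},
    {"dx":0.002,"dy":0,"dz":-0.1,"ax":0,"ay":0,"az":0,"grip":100},
    {"dx":0.002,"dy":0,"dz":-0.112,"ax":0,"ay":0,"az":0,"grip":100},
    {"dx":0.002,"dy":0,"dz":-0.112,"ax":0,"ay":0,"az":0,"grip":50},
    {"dx":0.002,"dy":0,"dz":-0.112,"ax":0,"ay":0,"az":0,"grip":20},
    {"dx":0.002,"dy":0,"dz":-0.112,"ax":0,"ay":0,"az":0,"grip":5},
    {"dx":0.002,"dy":0,"dz":-0.112,"ax":0,"ay":0,"az":0,"grip":5},
    {"dx":0.002,"dy":0,"dz":-0.112,"ax":0,"ay":0,"az":0,"grip":5}
  ],
  "squeeze": 50
}}

```text
t: 9.32
eef_pos: [0.5124, 0.3454, 0.075]
tool_rot: [0.001, -0.112, 0.994, 0.001]
force: [1.1, 0.2, 0.4]
finger_gap: 0.0255
```

```bash
python3 - <<'E'
from h import *
np.set_printoptions(precision=4,suppress=True)
t=arm.grab_frame("top");si=arm.grab_frame("side")
s=arm.get_state();print(s["eef_pos"],s["t"],s["force"],s["ft_torque"],s["finger_gap"])
crop(t,130,180,230,280,5,"pics/h3.png",10);crop(si,240,80,340,180,5,"pics/h4.png",10)
E
```

```text
[0.5123 0.3464 0.075 ] 9.4167 [-0.5161  2.7848  5.3272] [0.4564 0.2341 0.0675] 0.020710590712371402
```

View pics/h4.png

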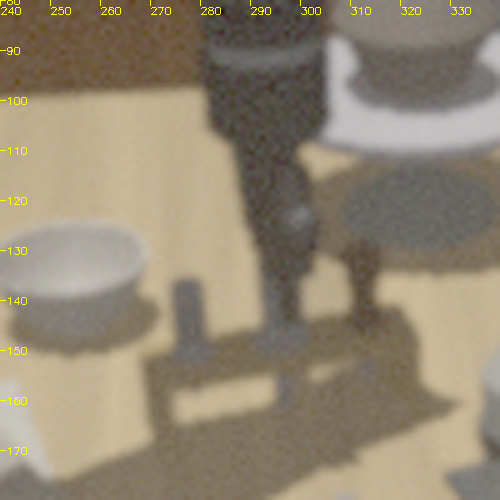

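Emit:
{"name": "apply_moves", "arguments": {
  "increments": [
    {"dx":0,"dy":0,"dz":0.0,"ax":0,"ay":0,"az":0,"grip":5},
    {"dx":0,"dy":0,"dz":0.03,"ax":0,"ay":0,"az":0,"grip":5},
    {"dx":0,"dy":0,"dz":0.07,"ax":0,"ay":0,"az":0,"grip":5},
    {"dx":0,"dy":0,"dz":0.11,"ax":0,"ay":0,"az":0,"grip":5},
    {"dx":-0.008,"dy":-0.035,"dz":0.11,"ax":0,"ay":0,"az":-0.05,"grip":5},
    {"dx":-0.017,"dy":-0.07,"dz":0.11,"ax":0,"ay":0,"az":-0.1,"grip":5},
    {"dx":-0.026,"dy":-0.105,"dz":0.11,"ax":0,"ay":0,"az":-0.15,"grip":5},
    {"dx":-0.035,"dy":-0.14,"dz":0.11,"ax":0,"ay":0,"az":-0.2,"grip":5},
    {"dx":-0.043,"dy":-0.175,"dz":0.11,"ax":0,"ay":0,"az":-0.25,"grip":5},
    {"dx":-0.05,"dy":-0.21,"dz":0.11,"ax":0,"ay":0,"az":-0.25,"grip":5},
    {"dx":-0.055,"dy":-0.229,"dz":0.1,"ax":0,"ay":0,"az":-0.25,"grip":5},
    {"dx":-0.055,"dy":-0.229,"dz":0.08,"ax":0,"ay":0,"az":-0.25,"grip":5}
  ]
}}

```text
t: 10.42
eef_pos: [0.456, 0.1124, 0.1549]
tool_rot: [0.001, 0.014, 1.0, -0.001]
force: [0.6, 0.2, -1.2]
finger_gap: 0.0209
```

Emit:
{"name": "apply_moves", "arguments": {
  "increments": [
    {"dx":0,"dy":0,"dz":-0.02,"ax":0,"ay":0,"az":0,"grip":5},
    {"dx":0,"dy":0,"dz":-0.025,"ax":0,"ay":0,"az":0,"grip":5},
    {"dx":0,"dy":0,"dz":-0.025,"ax":0,"ay":0,"az":0,"grip":5}
  ]
}}

```text
t: 10.67
eef_pos: [0.4545, 0.1152, 0.1268]
tool_rot: [-0.002, 0.012, 1.0, -0.001]
force: [-0.2, -0.3, -2.3]
finger_gap: 0.0206
```

```bash
python3 - <<'E'
from h import *
np.set_printoptions(precision=4,suppress=True)
t=arm.grab_frame("top");si=arm.grab_frame("side")
s=arm.get_state();print(s["eef_pos"],s["tool_rot"],s["t"],s["force"],s["ft_torque"],s["finger_gap"])
crop(t,215,200,315,280,6,"pics/i3.png",10);crop(si,250,130,330,220,7,"pics/i4.png",10)
E
```

```text
[0.4565 0.1161 0.1287] [-0.      0.0122  0.9999 -0.0002] 10.7667 [ 1.0782 -0.9463 -0.6583] [ 0.0061  0.0296 -0.0136] 0.02070141453850035
```

View pics/i3.png

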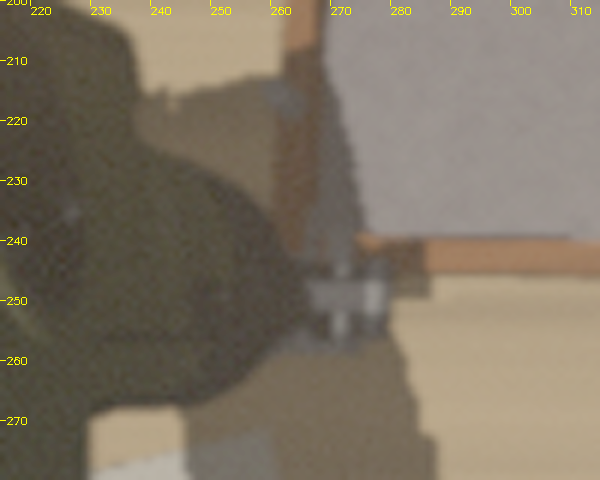

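View pics/i4.png

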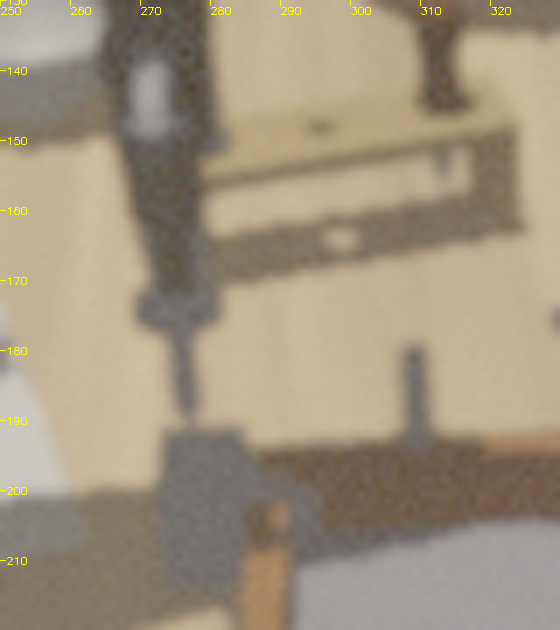

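```bash
python3 - <<'E'
from h import *
np.set_printoptions(precision=2,suppress=True)
for z in(.067,.114,.117): print(z,pj("side",(.4565,.1161,z)))
im=cv2.imread("pics/side_g.png")[:,:,::-1]; crop(im,260,180,300,270,7,"pics/j1.png",5)
im=cv2.imread("pics/top_g.png")[:,:,::-1]; crop(im,250,240,360,262,7,"pics/j2.png",5)
for n,X in(("tall",(.457,.1169,.05)),("low",(.453,-.093,.03))): print(n,pj("side",X),pj("top",X))
E
```

```text
0.067 [276.98 188.89]
0.114 [275.43 173.87]
0.117 [275.33 172.89]
tall [277.71 193.95] [261.45 250.59]
low [276.29 253.36] [347.71 252.72]
```

View pics/j1.png

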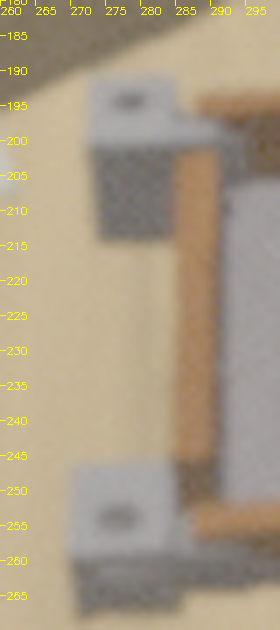

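View pics/j2.png

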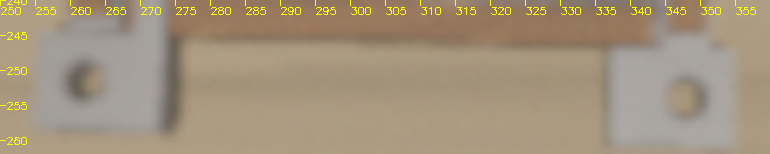

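Emit:
{"name": "apply_moves", "arguments": {
  "increments": [
    {"dx":0.002,"dy":0.001,"dz":-0.006,"ax":0,"ay":0,"az":0,"grip":5},
    {"dx":0.002,"dy":0.001,"dz":-0.012,"ax":0,"ay":0,"az":0,"grip":5},
    {"dx":0.002,"dy":0.001,"dz":-0.016,"ax":0,"ay":0,"az":0,"grip":5},
    {"dx":0.002,"dy":0.001,"dz":-0.018,"ax":0,"ay":0,"az":0,"grip":5},
    {"dx":0.002,"dy":0.001,"dz":-0.02,"ax":0,"ay":0,"az":0,"grip":5},
    {"dx":0.002,"dy":0.001,"dz":-0.021,"ax":0,"ay":0,"az":0,"grip":5}
  ]
}}

```text
t: 11.27
eef_pos: [0.4582, 0.117, 0.107]
tool_rot: [-0.0, 0.012, 1.0, -0.0]
force: [0.5, 0.5, -1.3]
finger_gap: 0.0206
```

```bash
python3 - <<'E'
from h import *
np.set_printoptions(precision=4,suppress=True)
si=arm.grab_frame("side")
s=arm.get_state();print(s["eef_pos"],s["tool_rot"],s["t"],s["force"],s["ft_torque"],s["finger_gap"])
crop(si,250,140,310,220,7,"pics/i5.png",10)
E
```

```text
[0.4581 0.1169 0.107 ] [-0.0003  0.0124  0.9999 -0.0001] 11.3167 [ 0.4238  0.1001 -1.0276] [-0.0124  0.0047 -0.0429] 0.020636089284370978
```

View pics/i5.png

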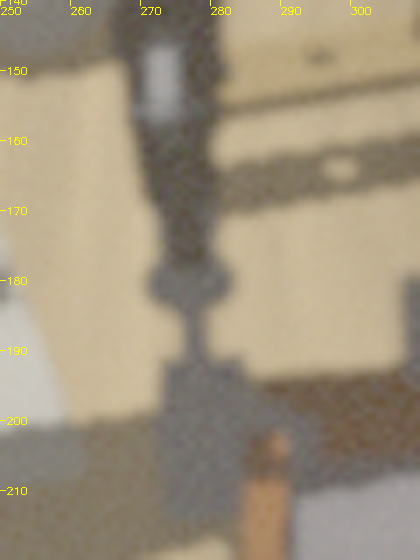

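Emit:
{"name": "apply_moves", "arguments": {
  "increments": [
    {"dx":0,"dy":0,"dz":-0.003,"ax":0,"ay":0,"az":0,"grip":5},
    {"dx":0,"dy":0,"dz":-0.006,"ax":0,"ay":0,"az":0,"grip":5},
    {"dx":0,"dy":0,"dz":-0.008,"ax":0,"ay":0,"az":0,"grip":5}
  ]
}}

```text
t: 11.57
eef_pos: [0.4583, 0.1169, 0.099]
tool_rot: [-0.0, 0.012, 1.0, -0.0]
force: [-0.5, 0.2, -0.3]
finger_gap: 0.0206
```

Emit:
{"name": "apply_moves", "arguments": {
  "increments": [
    {"dx":0,"dy":0,"dz":-0.002,"ax":0,"ay":0,"az":0,"grip":5},
    {"dx":0,"dy":0,"dz":-0.005,"ax":0,"ay":0,"az":0,"grip":5},
    {"dx":0,"dy":0,"dz":-0.007,"ax":0,"ay":0,"az":0,"grip":5}
  ]
}}

```text
t: 11.82
eef_pos: [0.4582, 0.1169, 0.092]
tool_rot: [-0.0, 0.012, 1.0, -0.0]
force: [-0.2, -0.0, -1.6]
finger_gap: 0.0207
```

Emit:
{"name": "apply_moves", "arguments": {
  "increments": [
    {"dx":0,"dy":0,"dz":-0.004,"ax":0,"ay":0,"az":0,"grip":5},
    {"dx":0,"dy":0,"dz":-0.008,"ax":0,"ay":0,"az":0,"grip":5},
    {"dx":0,"dy":0,"dz":-0.011,"ax":0,"ay":0,"az":0,"grip":5}
  ]
}}

```text
t: 12.07
eef_pos: [0.4582, 0.1169, 0.0808]
tool_rot: [-0.0, 0.012, 1.0, -0.0]
force: [-0.8, 0.1, -1.2]
finger_gap: 0.0207
```

Emit:
{"name": "apply_moves", "arguments": {
  "increments": [
    {"dx":0,"dy":0,"dz":-0.004,"ax":0,"ay":0,"az":0,"grip":5},
    {"dx":0,"dy":0,"dz":-0.008,"ax":0,"ay":0,"az":0,"grip":5},
    {"dx":0,"dy":0,"dz":-0.012,"ax":0,"ay":0,"az":0,"grip":5}
  ]
}}

```text
t: 12.32
eef_pos: [0.4583, 0.1169, 0.0689]
tool_rot: [-0.0, 0.012, 1.0, -0.0]
force: [0.7, 0.6, -1.1]
finger_gap: 0.0207
```

```bash
python3 - <<'E'
from h import *
np.set_printoptions(precision=4,suppress=True)
si=arm.grab_frame("side")
s=arm.get_state();print(s["eef_pos"],s["tool_rot"],s["t"],s["force"],s["ft_torque"],s["finger_gap"])
crop(si,250,140,310,220,7,"pics/i6.png",10)
E
```

```text
[0.4578 0.1168 0.0682] [-0.0006  0.0124  0.9999 -0.0002] 12.3667 [ 0.8246 -0.8467 -2.8151] [ 0.0738 -0.1623 -0.0023] 0.0209974825977609
```

View pics/i6.png

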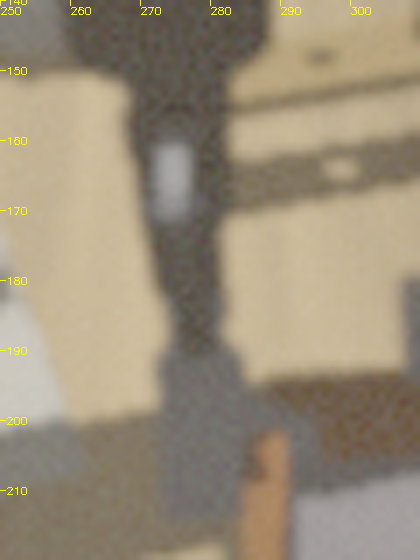

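Emit:
{"name": "apply_moves", "arguments": {
  "increments": [
    {"dx":0,"dy":0,"dz":-0.002,"ax":0,"ay":0,"az":0,"grip":5},
    {"dx":0,"dy":0,"dz":-0.004,"ax":0,"ay":0,"az":0,"grip":5},
    {"dx":0,"dy":0,"dz":-0.005,"ax":0,"ay":0,"az":0,"grip":5},
    {"dx":0,"dy":0,"dz":-0.005,"ax":0,"ay":0,"az":0,"grip":5}
  ]
}}

```text
t: 12.7
eef_pos: [0.4585, 0.117, 0.065]
tool_rot: [0.0, 0.012, 1.0, 0.0]
force: [-1.3, 0.4, 4.3]
finger_gap: 0.0208
```

Emit:
{"name": "apply_moves", "arguments": {
  "increments": [
    {"dx":0,"dy":0,"dz":0,"ax":0,"ay":0,"az":0,"grip":60},
    {"dx":0,"dy":0,"dz":0,"ax":0,"ay":0,"az":0,"grip":60},
    {"dx":0,"dy":0,"dz":0.01,"ax":0,"ay":0,"az":0,"grip":60},
    {"dx":0,"dy":0,"dz":0.04,"ax":0,"ay":0,"az":0,"grip":60},
    {"dx":0,"dy":0,"dz":0.08,"ax":0,"ay":0,"az":0,"grip":100},
    {"dx":0,"dy":0.01,"dz":0.12,"ax":0,"ay":0,"az":0,"grip":100},
    {"dx":0,"dy":0.05,"dz":0.12,"ax":0,"ay":0,"az":0.05,"grip":100},
    {"dx":0,"dy":0.09,"dz":0.12,"ax":0,"ay":0,"az":0.1,"grip":100},
    {"dx":0,"dy":0.13,"dz":0.12,"ax":0,"ay":0,"az":0.15,"grip":100},
    {"dx":0,"dy":0.17,"dz":0.12,"ax":0,"ay":0,"az":0.2,"grip":100},
    {"dx":0,"dy":0.205,"dz":0.12,"ax":0,"ay":0,"az":0.25,"grip":100},
    {"dx":0,"dy":0.216,"dz":0.12,"ax":0,"ay":0,"az":0.25,"grip":100}
  ]
}}

```text
t: 13.7
eef_pos: [0.4587, 0.3381, 0.1842]
tool_rot: [0.001, -0.115, 0.993, 0.001]
force: [-0.2, 0.7, 0.9]
finger_gap: 0.0851
```

Emit:
{"name": "apply_moves", "arguments": {
  "increments": [
    {"dx":0,"dy":0,"dz":0,"ax":0,"ay":0,"az":0,"grip":100}
  ]
}}

```text
t: 13.78
eef_pos: [0.4584, 0.336, 0.1839]
tool_rot: [0.0, -0.114, 0.993, 0.0]
force: [0.7, 0.4, -0.2]
finger_gap: 0.0852
```

```bash
python3 - <<'E'
from h import *
np.set_printoptions(precision=4,suppress=True)
t=arm.grab_frame("top");si=arm.grab_frame("side")
s=arm.get_state();print(s["eef_pos"],s["tool_rot"],s["t"],s["force"],s["ft_torque"],s["finger_gap"])
crop(t,240,200,360,270,6,"pics/k3.png",10);crop(si,240,100,340,220,5,"pics/k4.png",10)
p=s["eef_pos"];print(pj("side",(p[0],p[1],.110)))
E
```

```text
[0.458  0.3325 0.1839] [-0.0004 -0.1125  0.9936 -0.0007] 13.8833 [-0.5042 -1.1739 -0.4455] [ 0.0477 -0.0241  0.0291] 0.08537090104354739
[276.6873 136.3038]
```

View pics/k3.png

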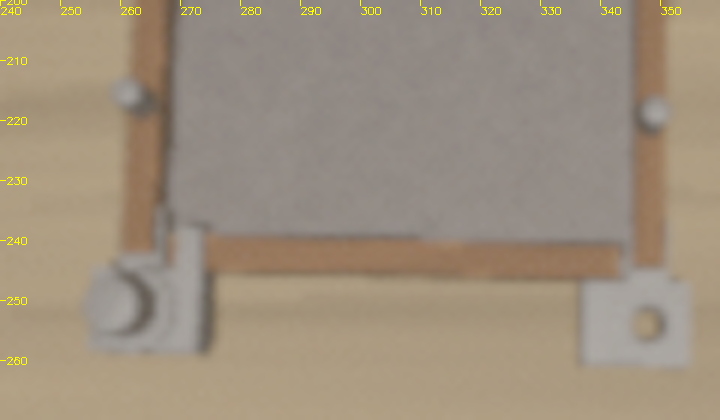

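View pics/k4.png

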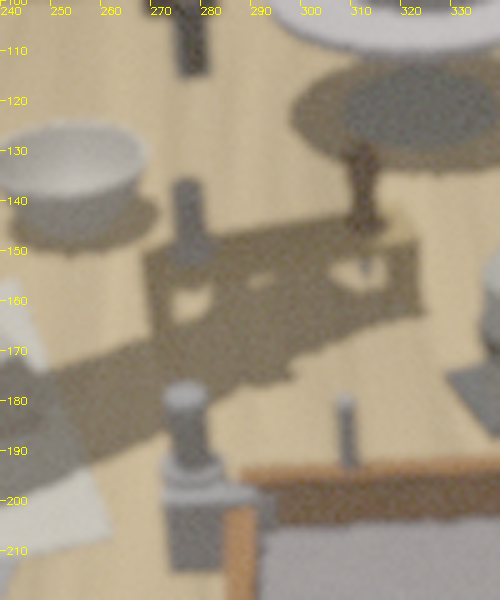

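Emit:
{"name": "apply_moves", "arguments": {
  "increments": [
    {"dx":0,"dy":0,"dz":-0.04,"ax":0,"ay":0,"az":0,"grip":100},
    {"dx":0,"dy":0,"dz":-0.08,"ax":0,"ay":0,"az":0,"grip":100},
    {"dx":0,"dy":0,"dz":-0.1,"ax":0,"ay":0,"az":0,"grip":100},
    {"dx":0,"dy":0,"dz":-0.109,"ax":0,"ay":0,"az":0,"grip":100},
    {"dx":0,"dy":0,"dz":-0.109,"ax":0,"ay":0,"az":0,"grip":50},
    {"dx":0,"dy":0,"dz":-0.109,"ax":0,"ay":0,"az":0,"grip":20},
    {"dx":0,"dy":0,"dz":-0.109,"ax":0,"ay":0,"az":0,"grip":5},
    {"dx":0,"dy":0,"dz":-0.109,"ax":0,"ay":0,"az":0,"grip":5},
    {"dx":0,"dy":0,"dz":-0.109,"ax":0,"ay":0,"az":0,"grip":5},
    {"dx":0,"dy":0,"dz":-0.109,"ax":0,"ay":0,"az":0,"grip":5},
    {"dx":0,"dy":0,"dz":-0.109,"ax":0,"ay":0,"az":0,"grip":5}
  ],
  "squeeze": 50
}}

```text
t: 14.8
eef_pos: [0.4594, 0.3341, 0.0769]
tool_rot: [0.001, -0.112, 0.994, 0.001]
force: [-0.1, 1.0, 7.3]
finger_gap: 0.0206
```

Emit:
{"name": "apply_moves", "arguments": {
  "increments": [
    {"dx":0,"dy":0,"dz":0.03,"ax":0,"ay":0,"az":0,"grip":5},
    {"dx":0,"dy":0,"dz":0.07,"ax":0,"ay":0,"az":0,"grip":5},
    {"dx":0,"dy":0,"dz":0.11,"ax":0,"ay":0,"az":0,"grip":5},
    {"dx":0,"dy":-0.035,"dz":0.115,"ax":0,"ay":0,"az":-0.05,"grip":5},
    {"dx":0,"dy":-0.07,"dz":0.115,"ax":0,"ay":0,"az":-0.1,"grip":5},
    {"dx":0,"dy":-0.105,"dz":0.115,"ax":0,"ay":0,"az":-0.15,"grip":5},
    {"dx":0,"dy":-0.14,"dz":0.115,"ax":0,"ay":0,"az":-0.2,"grip":5},
    {"dx":0,"dy":-0.175,"dz":0.115,"ax":0,"ay":0,"az":-0.25,"grip":5},
    {"dx":0,"dy":-0.215,"dz":0.115,"ax":0,"ay":0,"az":-0.25,"grip":5},
    {"dx":0,"dy":-0.255,"dz":0.115,"ax":0,"ay":0,"az":-0.25,"grip":5},
    {"dx":0,"dy":-0.295,"dz":0.115,"ax":0,"ay":0,"az":-0.25,"grip":5},
    {"dx":-0.002,"dy":-0.335,"dz":0.115,"ax":0,"ay":0,"az":-0.25,"grip":5}
  ]
}}

```text
t: 15.8
eef_pos: [0.4561, -0.0038, 0.1905]
tool_rot: [0.0, 0.012, 1.0, -0.0]
force: [1.0, -0.5, -2.1]
finger_gap: 0.0207
```

Emit:
{"name": "apply_moves", "arguments": {
  "increments": [
    {"dx":-0.002,"dy":-0.04,"dz":0,"ax":0,"ay":0,"az":0,"grip":5},
    {"dx":-0.004,"dy":-0.08,"dz":-0.02,"ax":0,"ay":0,"az":0,"grip":5},
    {"dx":-0.004,"dy":-0.091,"dz":-0.06,"ax":0,"ay":0,"az":0,"grip":5},
    {"dx":-0.004,"dy":-0.091,"dz":-0.09,"ax":0,"ay":0,"az":0,"grip":5},
    {"dx":-0.004,"dy":-0.091,"dz":-0.1,"ax":0,"ay":0,"az":0,"grip":5},
    {"dx":-0.004,"dy":-0.091,"dz":-0.1,"ax":0,"ay":0,"az":0,"grip":5}
  ]
}}

```text
t: 16.3
eef_pos: [0.4489, -0.093, 0.0873]
tool_rot: [-0.004, 0.013, 1.0, 0.001]
force: [-1.3, -0.4, -0.9]
finger_gap: 0.0203
```

```bash
python3 - <<'E'
from h import *
np.set_printoptions(precision=4,suppress=True)
t=arm.grab_frame("top");si=arm.grab_frame("side")
s=arm.get_state();print(s["eef_pos"],s["tool_rot"],s["t"],s["force"],s["ft_torque"],s["finger_gap"])
crop(t,320,200,400,280,7,"pics/l3.png",10);crop(si,240,190,330,280,7,"pics/l4.png",10)
p=s["eef_pos"]
for z in(p[2]-.044,p[2]-.017+.003):print(pj("side",(p[0],p[1],z)))
print(tri((276.7,253.4),(347.6,253.57)),tri((278.,194.),(261.6,251.1)))
E
```

```text
[ 0.4522 -0.093   0.0904] [-0.0004  0.0124  0.9999 -0.    ] 16.4 [-0.3416  0.2337 -1.1248] [-0.0076  0.0102 -0.0157] 0.02101765535580386
[275.3125 248.1225]
[274.1424 238.1856]
[ 0.4526 -0.0926  0.0293] [0.4569 0.1167 0.0498]
```

View pics/l3.png

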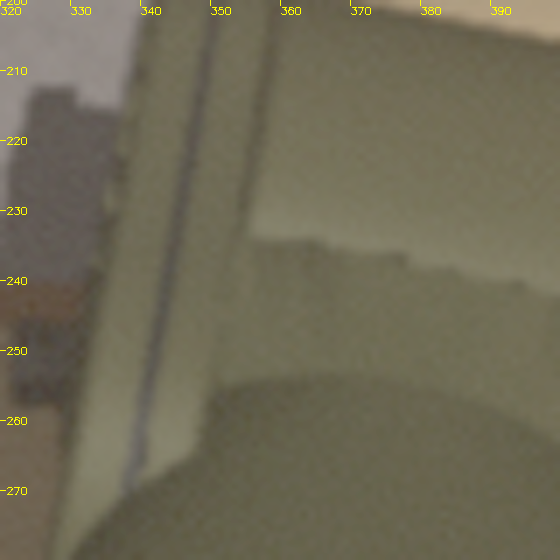

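View pics/l4.png

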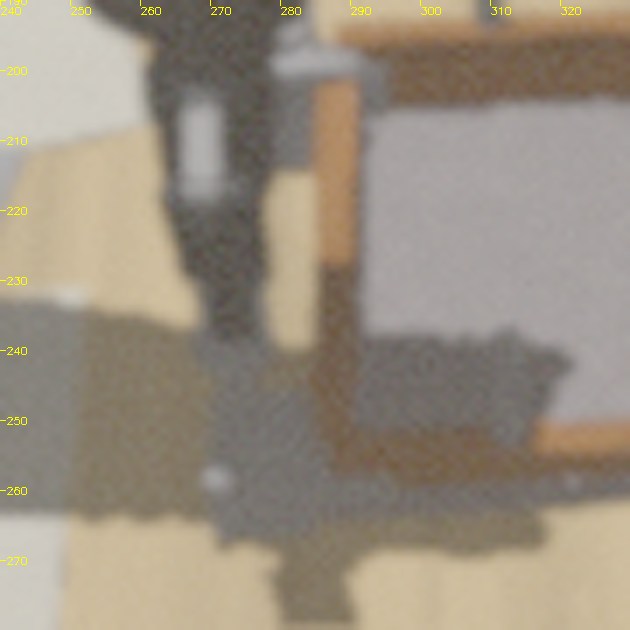

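```bash
python3 - <<'E'
from h import *
si=arm.grab_frame("side")
c=si[225:272,255:300]; c=cv2.resize(c,None,fx=12,fy=12,interpolation=cv2.INTER_CUBIC).astype(float)
c=np.clip((c-20)*3,0,255).astype(np.uint8)[:,:,::-1].copy()
for x in range(255,300,5): cv2.putText(c,str(x),((x-255)*12+6,10),0,.35,(0,255,255),1)
for y in range(225,272,5): cv2.putText(c,str(y),(0,(y-225)*12+6),0,.35,(0,255,255),1)
cv2.imwrite("pics/l5.png",c)
E
```

```text
(no output)
```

View pics/l5.png

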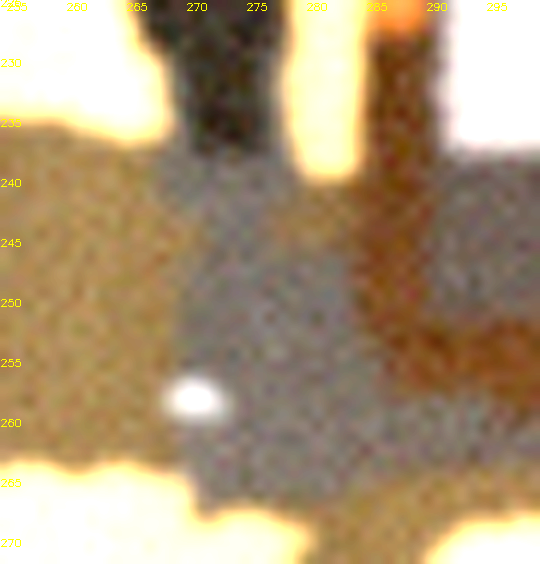

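Emit:
{"name": "apply_moves", "arguments": {
  "increments": [
    {"dx":0.002,"dy":0.0005,"dz":-0.008,"ax":0,"ay":0,"az":0,"grip":5},
    {"dx":0.002,"dy":0.0005,"dz":-0.013,"ax":0,"ay":0,"az":0,"grip":5},
    {"dx":0.002,"dy":0.0005,"dz":-0.016,"ax":0,"ay":0,"az":0,"grip":5},
    {"dx":0.002,"dy":0.0005,"dz":-0.018,"ax":0,"ay":0,"az":0,"grip":5},
    {"dx":0.002,"dy":0.0005,"dz":-0.02,"ax":0,"ay":0,"az":0,"grip":5},
    {"dx":0.002,"dy":0.0005,"dz":-0.021,"ax":0,"ay":0,"az":0,"grip":5}
  ]
}}

```text
t: 16.95
eef_pos: [0.4542, -0.0925, 0.0691]
tool_rot: [-0.0, 0.012, 1.0, 0.0]
force: [0.5, 0.2, -1.3]
finger_gap: 0.0207
```

Emit:
{"name": "apply_moves", "arguments": {
  "increments": [
    {"dx":0,"dy":0,"dz":-0.002,"ax":0,"ay":0,"az":0,"grip":5},
    {"dx":0,"dy":0,"dz":-0.003,"ax":0,"ay":0,"az":0,"grip":5},
    {"dx":0,"dy":0,"dz":-0.004,"ax":0,"ay":0,"az":0,"grip":5}
  ]
}}

```text
t: 17.2
eef_pos: [0.4543, -0.0926, 0.0652]
tool_rot: [-0.0, 0.012, 1.0, -0.0]
force: [0.6, 0.2, -1.3]
finger_gap: 0.0203
```

Emit:
{"name": "apply_moves", "arguments": {
  "increments": [
    {"dx":0,"dy":0,"dz":-0.003,"ax":0,"ay":0,"az":0,"grip":5},
    {"dx":0,"dy":0,"dz":-0.006,"ax":0,"ay":0,"az":0,"grip":5},
    {"dx":0,"dy":0,"dz":-0.008,"ax":0,"ay":0,"az":0,"grip":5}
  ]
}}

```text
t: 17.45
eef_pos: [0.4542, -0.0925, 0.0569]
tool_rot: [-0.0, 0.012, 1.0, 0.0]
force: [-0.2, 0.3, -0.6]
finger_gap: 0.0208
```

Emit:
{"name": "apply_moves", "arguments": {
  "increments": [
    {"dx":0,"dy":0,"dz":-0.003,"ax":0,"ay":0,"az":0,"grip":5},
    {"dx":0,"dy":0,"dz":-0.006,"ax":0,"ay":0,"az":0,"grip":5},
    {"dx":0,"dy":0,"dz":-0.008,"ax":0,"ay":0,"az":0,"grip":5}
  ]
}}

```text
t: 17.7
eef_pos: [0.4541, -0.0925, 0.0488]
tool_rot: [-0.0, 0.012, 1.0, 0.0]
force: [-0.2, -0.3, -2.5]
finger_gap: 0.0209
```

Emit:
{"name": "apply_moves", "arguments": {
  "increments": [
    {"dx":0,"dy":0,"dz":-0.002,"ax":0,"ay":0,"az":0,"grip":5},
    {"dx":0,"dy":0,"dz":-0.004,"ax":0,"ay":0,"az":0,"grip":5},
    {"dx":0,"dy":0,"dz":-0.004,"ax":0,"ay":0,"az":0,"grip":5}
  ]
}}

```text
t: 17.95
eef_pos: [0.4543, -0.0925, 0.0469]
tool_rot: [0.0, 0.012, 1.0, 0.0]
force: [-3.9, 0.6, 15.6]
finger_gap: 0.0205
```

Emit:
{"name": "apply_moves", "arguments": {
  "increments": [
    {"dx":0,"dy":0,"dz":0.002,"ax":0,"ay":0,"az":0,"grip":60},
    {"dx":0,"dy":0,"dz":0.002,"ax":0,"ay":0,"az":0,"grip":60},
    {"dx":0,"dy":0,"dz":0.01,"ax":0,"ay":0,"az":0,"grip":60},
    {"dx":0,"dy":0,"dz":0.04,"ax":0,"ay":0,"az":0,"grip":60},
    {"dx":0,"dy":0,"dz":0.08,"ax":0,"ay":0,"az":0,"grip":100},
    {"dx":-0.03,"dy":0.01,"dz":0.12,"ax":0,"ay":0,"az":0,"grip":100},
    {"dx":-0.05,"dy":0.04,"dz":0.14,"ax":0,"ay":0,"az":0,"grip":100},
    {"dx":-0.08,"dy":0.06,"dz":0.14,"ax":0,"ay":0,"az":0,"grip":100},
    {"dx":-0.08,"dy":0.06,"dz":0.14,"ax":0,"ay":0,"az":0,"grip":100}
  ]
}}

```text
t: 18.7
eef_pos: [0.3687, -0.03, 0.1867]
tool_rot: [-0.001, 0.011, 1.0, 0.001]
force: [-1.8, -1.2, -1.5]
finger_gap: 0.0853
```

```bash
python3 - <<'E'
from h import *
np.set_printoptions(precision=4,suppress=True)
t=arm.grab_frame("top");si=arm.grab_frame("side")
s=arm.get_state();print(s["eef_pos"],s["tool_rot"],s["t"],s["force"],s["finger_gap"])
cv2.imwrite("pics/top_m.png",t[:,:,::-1]);cv2.imwrite("pics/side_m.png",si[:,:,::-1])
crop(t,330,130,510,285,4,"pics/m3.png",10);crop(si,240,180,340,400,3,"pics/m4.png",10)
E
```

```text
[ 0.3735 -0.032   0.186 ] [ 0.0007  0.0115  0.9999 -0.0001] 18.8 [ 0.3329 -0.0557  0.2043] 0.0854399186973324
```

View pics/m3.png

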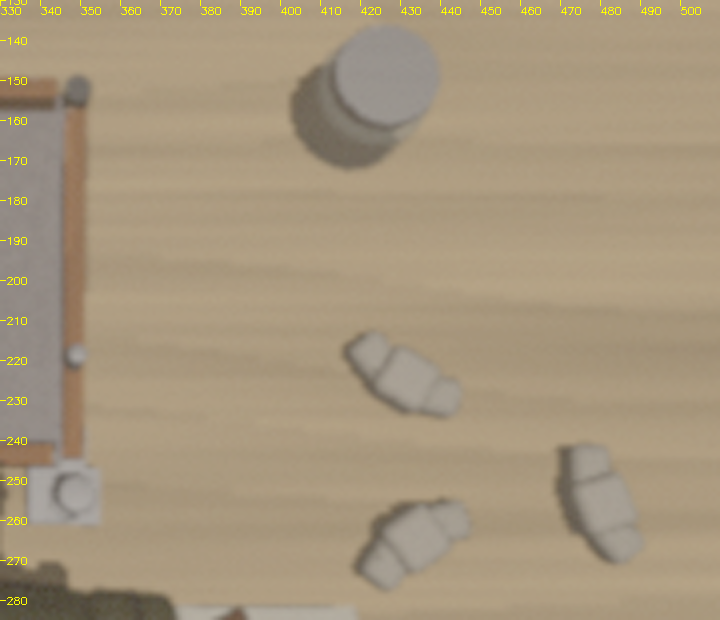

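View pics/m4.png

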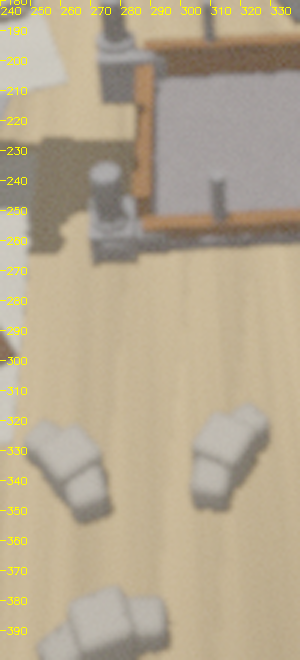

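```bash
python3 - <<'E'
from h import *
t=cv2.imread("pics/top_m.png")[:,:,::-1]
crop(t,410,205,450,240,12,"pics/n1.png",5);crop(t,412,248,452,282,12,"pics/n2.png",5);crop(t,463,235,497,275,12,"pics/n3.png",5)
a=[cv2.imread(f"pics/n{i}.png") for i in(1,2,3)]
E
```

```text
(no output)
```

View pics/n1.png

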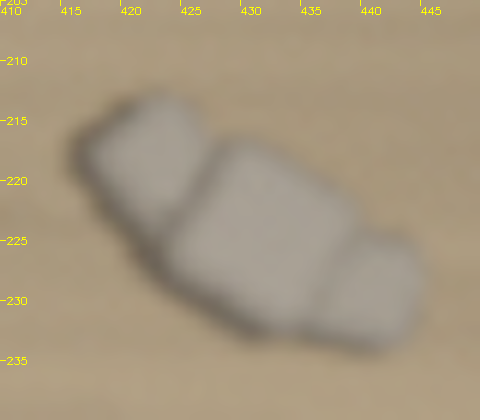

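View pics/n2.png

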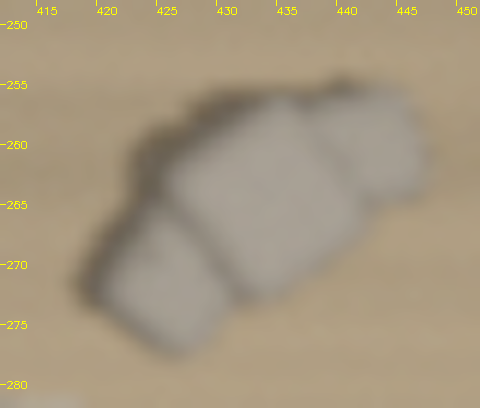

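View pics/n3.png

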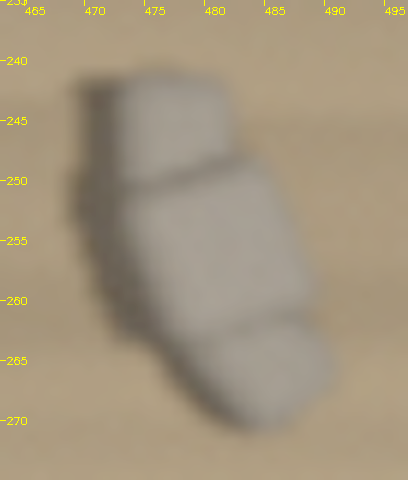

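```bash
python3 - <<'E'
from h import *
np.set_printoptions(precision=4,suppress=True)
for b in((431.3,224.1),(433.95,263.9),(480.8,255.2)): print(pl("top",*b,.034)+[.0015,0,0])
for a in((314,327.5),(264,333),(274,387)): print(pl("side",a[0]-.4,a[1]-.4,.034))
print(pl("top",261.6,251.1,.05),pl("side",278,194,.05),pl("side",276.7,253.4,.03))
print(arm.get_state()["eef_pos"])
E
```

```text
[ 0.5249 -0.3005  0.034 ]
[ 0.4279 -0.3015  0.034 ]
[ 0.449  -0.4159  0.034 ]
[ 0.5256 -0.3094  0.034 ]
[ 0.4311 -0.3126  0.034 ]
[ 0.4512 -0.4231  0.034 ]
[0.4558 0.1165 0.05  ] [0.4578 0.1166 0.05  ] [ 0.4539 -0.0932  0.03  ]
[ 0.3735 -0.032   0.186 ]
```

Emit:
{"name": "apply_moves", "arguments": {
  "increments": [
    {"dx":0.015,"dy":-0.03,"dz":0,"ax":0,"ay":0,"az":0.11,"grip":100},
    {"dx":0.03,"dy":-0.06,"dz":0,"ax":0,"ay":0,"az":0.22,"grip":100},
    {"dx":0.045,"dy":-0.09,"dz":0,"ax":0,"ay":0,"az":0.33,"grip":100},
    {"dx":0.06,"dy":-0.12,"dz":0,"ax":0,"ay":0,"az":0.44,"grip":100},
    {"dx":0.08,"dy":-0.15,"dz":0,"ax":0,"ay":0,"az":0.55,"grip":100},
    {"dx":0.1,"dy":-0.18,"dz":0,"ax":0,"ay":0,"az":0.66,"grip":100},
    {"dx":0.12,"dy":-0.21,"dz":-0.02,"ax":0,"ay":0,"az":0.77,"grip":100},
    {"dx":0.135,"dy":-0.24,"dz":-0.04,"ax":0,"ay":0,"az":0.88,"grip":100},
    {"dx":0.1515,"dy":-0.271,"dz":-0.06,"ax":0,"ay":0,"az":0.99,"grip":100},
    {"dx":0.1515,"dy":-0.271,"dz":-0.08,"ax":0,"ay":0,"az":1.07,"grip":100},
    {"dx":0.1515,"dy":-0.271,"dz":-0.09,"ax":0,"ay":0,"az":1.07,"grip":100},
    {"dx":0.1515,"dy":-0.271,"dz":-0.09,"ax":0,"ay":0,"az":1.07,"grip":100}
  ]
}}

```text
t: 19.8
eef_pos: [0.5235, -0.303, 0.0913]
tool_rot: [-0.002, -0.498, 0.867, 0.003]
force: [-0.1, -0.4, 0.1]
finger_gap: 0.0854
```

```bash
python3 - <<'E'
from h import *
np.set_printoptions(precision=4,suppress=True)
si=arm.grab_frame("side");t=arm.grab_frame("top")
s=arm.get_state();print(s["eef_pos"],s["tool_rot"],s["t"],s["qpos"])
crop(si,260,260,380,380,5,"pics/o4.png",10)
crop(t,380,180,480,280,5,"pics/o3.png",10)
print(pj("side",(.525,-.303,.034)),pj("top",(.525,-.303,.034)),pj("side",s["eef_pos"]))
E
```

```text
[ 0.5252 -0.303   0.0949] [-0.0004 -0.4985  0.8669  0.0009] 19.9 [-0.5234  0.4822 -0.1657  0.9249  0.0001 -1.5672]
[313.0913 324.3614] [432.2847 223.4462] [312.0586 303.2084]
```

View pics/o4.png

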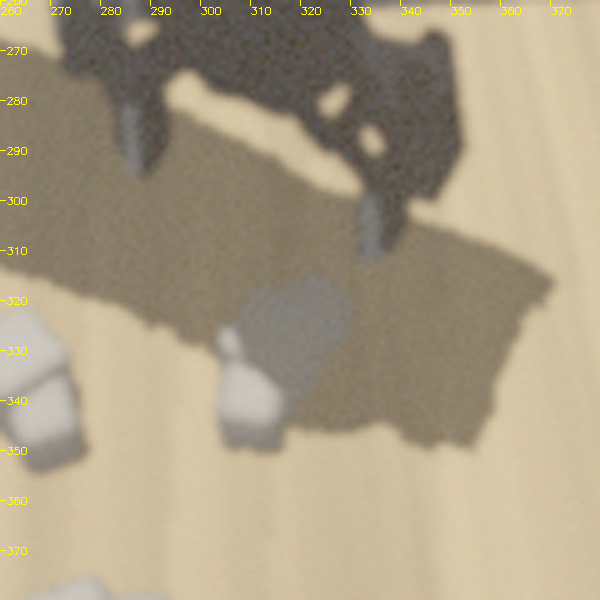

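View pics/o3.png

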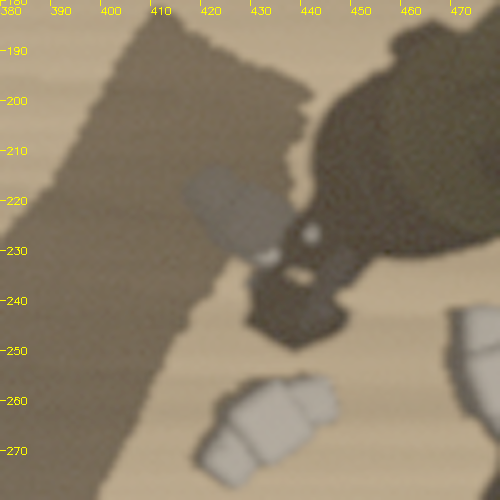

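Emit:
{"name": "apply_moves", "arguments": {
  "increments": [
    {"dx":0,"dy":0,"dz":-0.03,"ax":0,"ay":0,"az":0,"grip":100},
    {"dx":0,"dy":0,"dz":-0.06,"ax":0,"ay":0,"az":0,"grip":100},
    {"dx":0,"dy":0,"dz":-0.08,"ax":0,"ay":0,"az":0,"grip":100},
    {"dx":0,"dy":0,"dz":-0.09,"ax":0,"ay":0,"az":0,"grip":100},
    {"dx":0,"dy":0,"dz":-0.09,"ax":0,"ay":0,"az":0,"grip":70},
    {"dx":0,"dy":0,"dz":-0.09,"ax":0,"ay":0,"az":0,"grip":40},
    {"dx":0,"dy":0,"dz":-0.09,"ax":0,"ay":0,"az":0,"grip":20},
    {"dx":0,"dy":0,"dz":-0.09,"ax":0,"ay":0,"az":0,"grip":20},
    {"dx":0,"dy":0,"dz":-0.09,"ax":0,"ay":0,"az":0,"grip":20},
    {"dx":0,"dy":0,"dz":-0.09,"ax":0,"ay":0,"az":0,"grip":20}
  ],
  "squeeze": 40
}}

```text
t: 20.73
eef_pos: [0.5273, -0.3043, 0.0074]
tool_rot: [0.001, -0.499, 0.867, -0.002]
force: [-0.1, 1.2, 6.5]
finger_gap: 0.0331
```

Emit:
{"name": "apply_moves", "arguments": {
  "increments": [
    {"dx":0,"dy":0,"dz":0.03,"ax":0,"ay":0,"az":0,"grip":20},
    {"dx":0,"dy":0,"dz":0.06,"ax":0,"ay":0,"az":0,"grip":20},
    {"dx":0,"dy":0,"dz":0.1,"ax":0,"ay":0,"az":0,"grip":20}
  ]
}}

```text
t: 20.98
eef_pos: [0.5239, -0.3025, 0.1044]
tool_rot: [-0.001, -0.499, 0.867, 0.002]
force: [1.0, -0.5, -2.1]
finger_gap: 0.0336
```

```bash
python3 - <<'E'
from h import *
np.set_printoptions(precision=4,suppress=True)
si=arm.grab_frame("side");t=arm.grab_frame("top")
s=arm.get_state();print(s["eef_pos"],s["tool_rot"],s["t"],s["qpos"],s["finger_gap"])
crop(si,240,220,360,340,5,"pics/o5.png",10)
E
```

```text
[ 0.5303 -0.3062  0.1126] [ 0.0033 -0.4991  0.8665 -0.0057] 21.0833 [-0.5236  0.467  -0.1415  0.9492  0.     -1.5687] 0.03327294293908999
```

View pics/o5.png

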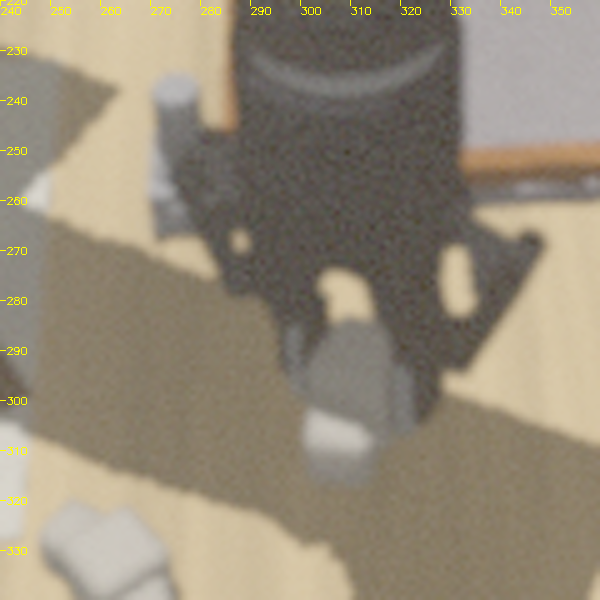

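Emit:
{"name": "apply_moves", "arguments": {
  "increments": [
    {"dx":0.012,"dy":0.025,"dz":0.03,"ax":0,"ay":0,"az":-0.11,"grip":20},
    {"dx":0.024,"dy":0.05,"dz":0.03,"ax":0,"ay":0,"az":-0.22,"grip":20},
    {"dx":0.036,"dy":0.075,"dz":0.03,"ax":0,"ay":0,"az":-0.33,"grip":20},
    {"dx":0.048,"dy":0.1,"dz":0.03,"ax":0,"ay":0,"az":-0.44,"grip":20},
    {"dx":0.06,"dy":0.125,"dz":0.03,"ax":0,"ay":0,"az":-0.55,"grip":20},
    {"dx":0.072,"dy":0.15,"dz":0.03,"ax":0,"ay":0,"az":-0.66,"grip":20},
    {"dx":0.084,"dy":0.175,"dz":0.03,"ax":0,"ay":0,"az":-0.77,"grip":20},
    {"dx":0.096,"dy":0.2,"dz":0.03,"ax":0,"ay":0,"az":-0.88,"grip":20},
    {"dx":0.108,"dy":0.225,"dz":0.03,"ax":0,"ay":0,"az":-0.98,"grip":20},
    {"dx":0.12,"dy":0.25,"dz":0.02,"ax":0,"ay":0,"az":-1.067,"grip":20},
    {"dx":0.1245,"dy":0.262,"dz":-0.01,"ax":0,"ay":0,"az":-1.067,"grip":20},
    {"dx":0.1245,"dy":0.262,"dz":-0.03,"ax":0,"ay":0,"az":-1.067,"grip":20}
  ]
}}

```text
t: 22.08
eef_pos: [0.6519, -0.0382, 0.0741]
tool_rot: [0.001, 0.009, 1.0, 0.001]
force: [-1.0, -1.1, -1.8]
finger_gap: 0.0334
```

```bash
python3 - <<'E'
from h import *
np.set_printoptions(precision=4,suppress=True)
si=arm.grab_frame("side");t=arm.grab_frame("top")
s=arm.get_state();print(s["eef_pos"],s["tool_rot"],s["t"],s["finger_gap"])
crop(si,270,140,410,270,5,"pics/o6.png",10)
E
```

```text
[ 0.6469 -0.0404  0.0709] [-0.0043  0.0102  0.9999  0.0001] 22.1833 0.033011241938602526
```

View pics/o6.png

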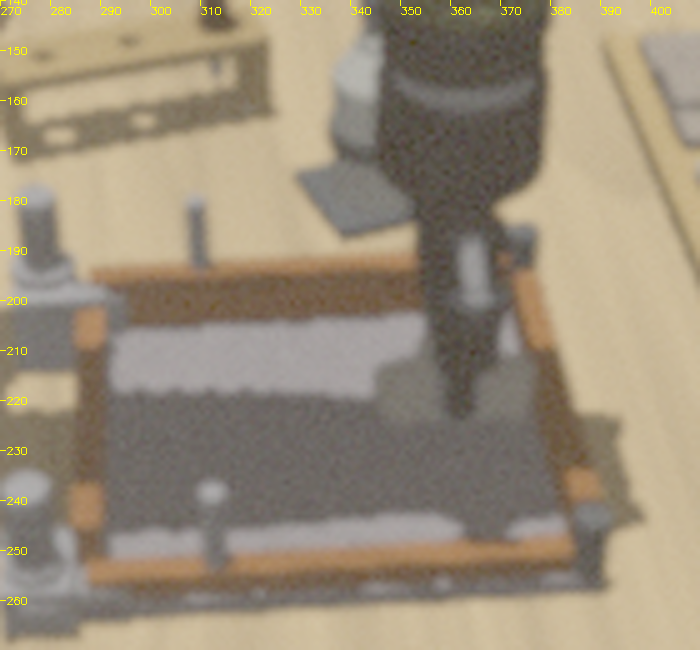

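Emit:
{"name": "apply_moves", "arguments": {
  "increments": [
    {"dx":0,"dy":0,"dz":-0.025,"ax":0,"ay":0,"az":0,"grip":20},
    {"dx":0,"dy":0,"dz":-0.043,"ax":0,"ay":0,"az":0,"grip":20},
    {"dx":0,"dy":0,"dz":-0.05,"ax":0,"ay":0,"az":0,"grip":20},
    {"dx":0,"dy":0,"dz":-0.053,"ax":0,"ay":0,"az":0,"grip":20},
    {"dx":0,"dy":0,"dz":-0.0535,"ax":0,"ay":0,"az":0,"grip":20}
  ]
}}

```text
t: 22.6
eef_pos: [0.6504, -0.0421, 0.0223]
tool_rot: [0.0, 0.011, 1.0, -0.0]
force: [0.3, 0.4, -1.9]
finger_gap: 0.0334
```

Emit:
{"name": "apply_moves", "arguments": {
  "increments": [
    {"dx":0,"dy":0,"dz":-0.0005,"ax":0,"ay":0,"az":0,"grip":40},
    {"dx":0,"dy":0,"dz":0,"ax":0,"ay":0,"az":0,"grip":55},
    {"dx":0,"dy":0,"dz":0,"ax":0,"ay":0,"az":0,"grip":58},
    {"dx":0,"dy":0,"dz":0.005,"ax":0,"ay":0,"az":0,"grip":58},
    {"dx":0,"dy":0,"dz":0.03,"ax":0,"ay":0,"az":0,"grip":58},
    {"dx":0,"dy":0,"dz":0.07,"ax":0,"ay":0,"az":0,"grip":58},
    {"dx":0,"dy":0,"dz":0.11,"ax":0,"ay":0,"az":0,"grip":58},
    {"dx":-0.03,"dy":0,"dz":0.14,"ax":0,"ay":0,"az":0,"grip":100},
    {"dx":-0.07,"dy":0,"dz":0.14,"ax":0,"ay":0,"az":0,"grip":100},
    {"dx":-0.11,"dy":0,"dz":0.14,"ax":0,"ay":0,"az":0,"grip":100},
    {"dx":-0.15,"dy":0,"dz":0.14,"ax":0,"ay":0,"az":0,"grip":100},
    {"dx":-0.19,"dy":0,"dz":0.14,"ax":0,"ay":0,"az":0,"grip":100}
  ]
}}

```text
t: 23.6
eef_pos: [0.4589, -0.0415, 0.1629]
tool_rot: [0.001, 0.011, 1.0, -0.0]
force: [0.6, -0.0, 0.8]
finger_gap: 0.0858
```

```bash
python3 - <<'E'
from h import *
np.set_printoptions(precision=4,suppress=True)
t=arm.grab_frame("top");si=arm.grab_frame("side")
s=arm.get_state();print(s["eef_pos"],s["tool_rot"],s["t"],s["finger_gap"])
cv2.imwrite("pics/top_p.png",t[:,:,::-1])
crop(t,230,130,510,285,2,"pics/p1.png",10);crop(si,240,170,400,400,3,"pics/p2.png",10)
E
```

```text
[ 0.45   -0.0409  0.1608] [-0.0053  0.0111  0.9999  0.0003] 23.7 0.08547891712299922
```

View pics/p1.png

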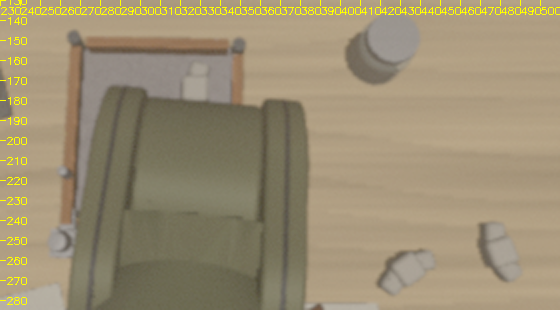

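View pics/p2.png

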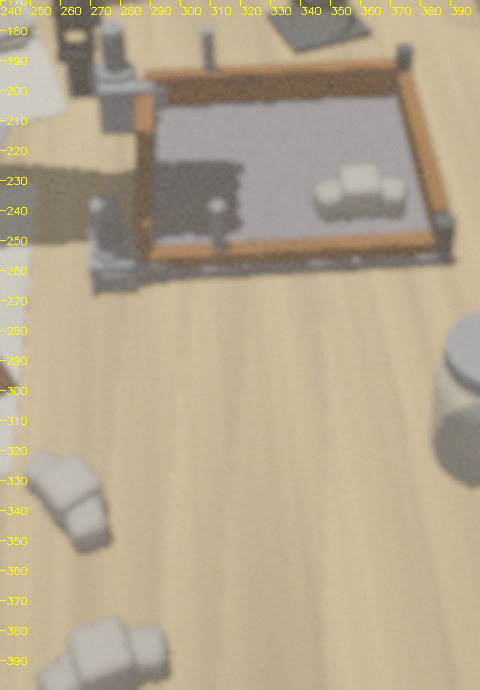

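Emit:
{"name": "apply_moves", "arguments": {
  "increments": [
    {"dx":-0.003,"dy":-0.027,"dz":0,"ax":0,"ay":0,"az":-0.1,"grip":100},
    {"dx":-0.006,"dy":-0.054,"dz":0,"ax":0,"ay":0,"az":-0.2,"grip":100},
    {"dx":-0.009,"dy":-0.081,"dz":0,"ax":0,"ay":0,"az":-0.3,"grip":100},
    {"dx":-0.012,"dy":-0.108,"dz":0,"ax":0,"ay":0,"az":-0.4,"grip":100},
    {"dx":-0.015,"dy":-0.135,"dz":0,"ax":0,"ay":0,"az":-0.5,"grip":100},
    {"dx":-0.018,"dy":-0.162,"dz":0,"ax":0,"ay":0,"az":-0.6,"grip":100},
    {"dx":-0.021,"dy":-0.189,"dz":0,"ax":0,"ay":0,"az":-0.7,"grip":100},
    {"dx":-0.024,"dy":-0.216,"dz":-0.02,"ax":0,"ay":0,"az":-0.8,"grip":100},
    {"dx":-0.028,"dy":-0.243,"dz":-0.04,"ax":0,"ay":0,"az":-0.9,"grip":100},
    {"dx":-0.031,"dy":-0.264,"dz":-0.06,"ax":0,"ay":0,"az":-0.956,"grip":100},
    {"dx":-0.031,"dy":-0.264,"dz":-0.065,"ax":0,"ay":0,"az":-0.956,"grip":100},
    {"dx":-0.031,"dy":-0.264,"dz":-0.065,"ax":0,"ay":0,"az":-0.956,"grip":100}
  ]
}}

```text
t: 24.7
eef_pos: [0.4283, -0.3057, 0.0957]
tool_rot: [-0.001, 0.47, 0.883, 0.0]
force: [0.2, 0.6, 0.3]
finger_gap: 0.0857
```

```bash
python3 - <<'E'
from h import *
np.set_printoptions(precision=4,suppress=True)
t=arm.grab_frame("top");si=arm.grab_frame("side")
s=arm.get_state();print(s["eef_pos"],s["tool_rot"],s["t"],s["finger_gap"])
crop(t,390,220,490,290,5,"pics/q1.png",10);crop(si,210,260,330,400,5,"pics/q2.png",10)
E
```

```text
[ 0.4296 -0.3051  0.0975] [0.     0.4692 0.8831 0.0003] 24.8 0.08530394799965393
```

View pics/q1.png

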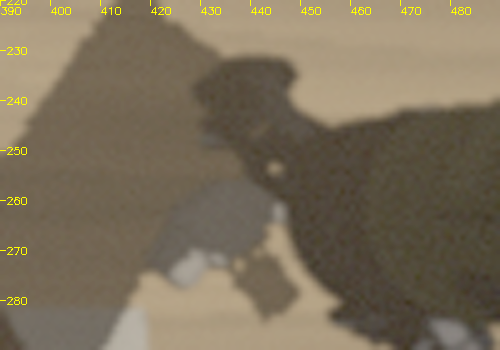

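View pics/q2.png

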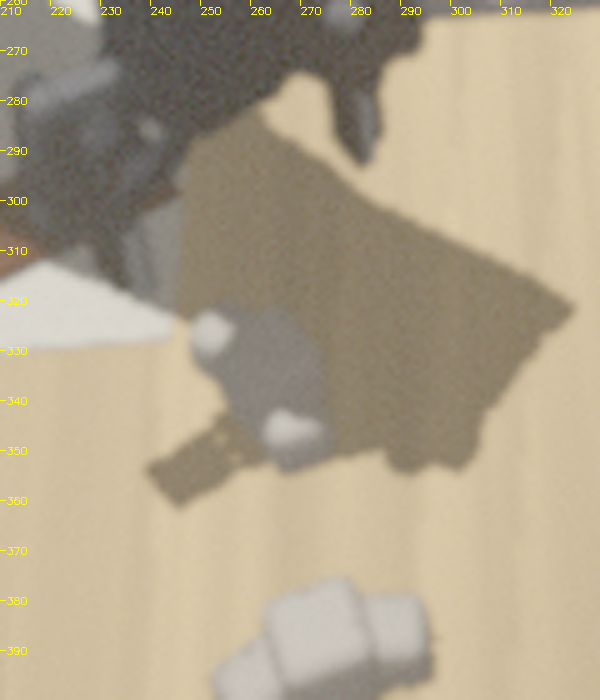

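Emit:
{"name": "apply_moves", "arguments": {
  "increments": [
    {"dx":0,"dy":0,"dz":-0.03,"ax":0,"ay":0,"az":0,"grip":100},
    {"dx":0,"dy":0,"dz":-0.06,"ax":0,"ay":0,"az":0,"grip":100},
    {"dx":0,"dy":0,"dz":-0.08,"ax":0,"ay":0,"az":0,"grip":100},
    {"dx":0,"dy":0,"dz":-0.089,"ax":0,"ay":0,"az":0,"grip":100},
    {"dx":0,"dy":0,"dz":-0.089,"ax":0,"ay":0,"az":0,"grip":70},
    {"dx":0,"dy":0,"dz":-0.089,"ax":0,"ay":0,"az":0,"grip":40},
    {"dx":0,"dy":0,"dz":-0.089,"ax":0,"ay":0,"az":0,"grip":20},
    {"dx":0,"dy":0,"dz":-0.089,"ax":0,"ay":0,"az":0,"grip":20},
    {"dx":0,"dy":0,"dz":-0.089,"ax":0,"ay":0,"az":0,"grip":20},
    {"dx":0,"dy":0,"dz":-0.089,"ax":0,"ay":0,"az":0,"grip":20}
  ],
  "squeeze": 40
}}

```text
t: 25.63
eef_pos: [0.4308, -0.3064, 0.0096]
tool_rot: [0.002, 0.47, 0.883, -0.0]
force: [-0.5, 1.1, 6.2]
finger_gap: 0.0336
```

Emit:
{"name": "apply_moves", "arguments": {
  "increments": [
    {"dx":0,"dy":0,"dz":0.03,"ax":0,"ay":0,"az":0,"grip":20},
    {"dx":0,"dy":0,"dz":0.07,"ax":0,"ay":0,"az":0,"grip":20},
    {"dx":0,"dy":0,"dz":0.11,"ax":0,"ay":0,"az":0,"grip":20},
    {"dx":0,"dy":0,"dz":0.13,"ax":0,"ay":0,"az":0,"grip":20}
  ]
}}

```text
t: 25.97
eef_pos: [0.4311, -0.3069, 0.1428]
tool_rot: [0.003, 0.47, 0.883, -0.0]
force: [1.4, -0.9, 0.7]
finger_gap: 0.0335
```

```bash
python3 - <<'E'
from h import *
np.set_printoptions(precision=4,suppress=True)
si=arm.grab_frame("side")
s=arm.get_state();print(s["eef_pos"],s["tool_rot"],s["t"],s["finger_gap"])
crop(si,210,220,330,340,5,"pics/q3.png",10)
E
```

```text
[ 0.4328 -0.3081  0.1455] [ 0.0058  0.4697  0.8828 -0.0007] 26.0167 0.03319420506756713
```

View pics/q3.png

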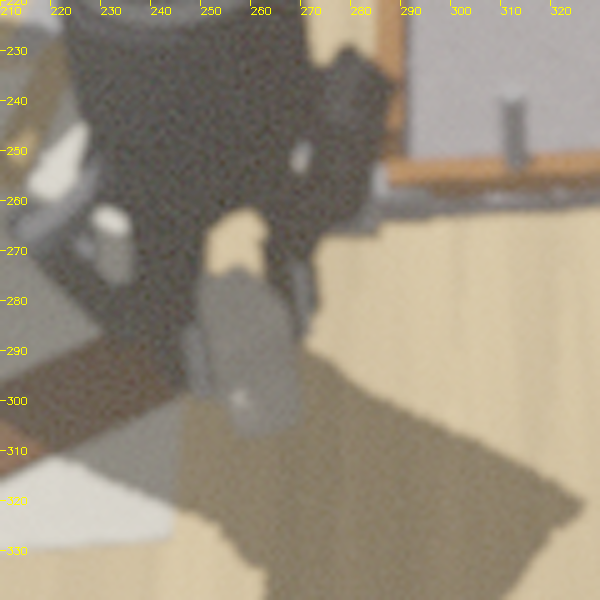

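Emit:
{"name": "apply_moves", "arguments": {
  "increments": [
    {"dx":0.018,"dy":0.03,"dz":0.005,"ax":0,"ay":0,"az":0.08,"grip":20},
    {"dx":0.036,"dy":0.06,"dz":0.005,"ax":0,"ay":0,"az":0.16,"grip":20},
    {"dx":0.056,"dy":0.09,"dz":0.005,"ax":0,"ay":0,"az":0.25,"grip":20},
    {"dx":0.075,"dy":0.12,"dz":0.005,"ax":0,"ay":0,"az":0.33,"grip":20},
    {"dx":0.093,"dy":0.15,"dz":0.005,"ax":0,"ay":0,"az":0.42,"grip":20},
    {"dx":0.112,"dy":0.18,"dz":0.005,"ax":0,"ay":0,"az":0.5,"grip":20},
    {"dx":0.13,"dy":0.21,"dz":0.005,"ax":0,"ay":0,"az":0.58,"grip":20},
    {"dx":0.149,"dy":0.24,"dz":0.005,"ax":0,"ay":0,"az":0.67,"grip":20},
    {"dx":0.167,"dy":0.27,"dz":0.005,"ax":0,"ay":0,"az":0.75,"grip":20},
    {"dx":0.186,"dy":0.3,"dz":0.005,"ax":0,"ay":0,"az":0.83,"grip":20},
    {"dx":0.205,"dy":0.33,"dz":0.005,"ax":0,"ay":0,"az":0.92,"grip":20},
    {"dx":0.222,"dy":0.358,"dz":0,"ax":0,"ay":0,"az":0.956,"grip":20}
  ]
}}

```text
t: 27.02
eef_pos: [0.6529, 0.0544, 0.1387]
tool_rot: [0.001, 0.009, 1.0, 0.0]
force: [0.9, 0.8, -0.9]
finger_gap: 0.0337
```

Emit:
{"name": "apply_moves", "arguments": {
  "increments": [
    {"dx":0,"dy":0,"dz":-0.03,"ax":0,"ay":0,"az":0,"grip":20},
    {"dx":0,"dy":0,"dz":-0.06,"ax":0,"ay":0,"az":0,"grip":20},
    {"dx":0,"dy":0,"dz":-0.07,"ax":0,"ay":0,"az":0,"grip":20},
    {"dx":0,"dy":0,"dz":-0.07,"ax":0,"ay":0,"az":0,"grip":20}
  ]
}}

```text
t: 27.35
eef_pos: [0.6479, 0.0522, 0.0641]
tool_rot: [-0.004, 0.011, 1.0, -0.0]
force: [-0.6, -1.0, -2.4]
finger_gap: 0.0331
```

```bash
python3 - <<'E'
from h import *
np.set_printoptions(precision=4,suppress=True)
si=arm.grab_frame("side")
s=arm.get_state();print(s["eef_pos"],s["tool_rot"],s["t"],s["finger_gap"])
crop(si,270,140,410,270,5,"pics/q4.png",10)
E
```

```text
[0.6496 0.0521 0.0664] [-0.0021  0.0111  0.9999 -0.0002] 27.4 0.0334136944708337
```

View pics/q4.png

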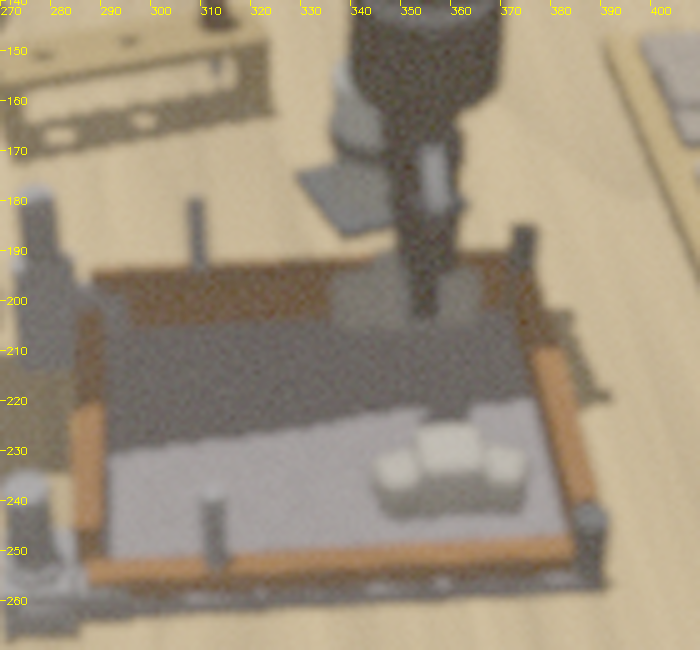

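Emit:
{"name": "apply_moves", "arguments": {
  "increments": [
    {"dx":0,"dy":0,"dz":-0.025,"ax":0,"ay":0,"az":0,"grip":20},
    {"dx":0,"dy":0,"dz":-0.038,"ax":0,"ay":0,"az":0,"grip":20},
    {"dx":0,"dy":0,"dz":-0.043,"ax":0,"ay":0,"az":0,"grip":20},
    {"dx":0,"dy":0,"dz":-0.045,"ax":0,"ay":0,"az":0,"grip":20},
    {"dx":0,"dy":0,"dz":-0.046,"ax":0,"ay":0,"az":0,"grip":20}
  ]
}}

```text
t: 27.82
eef_pos: [0.6524, 0.0522, 0.0233]
tool_rot: [0.001, 0.011, 1.0, 0.0]
force: [-0.4, -0.7, -0.3]
finger_gap: 0.0334
```

Emit:
{"name": "apply_moves", "arguments": {
  "increments": [
    {"dx":0,"dy":0,"dz":-0.0005,"ax":0,"ay":0,"az":0,"grip":40},
    {"dx":0,"dy":0,"dz":0,"ax":0,"ay":0,"az":0,"grip":55},
    {"dx":0,"dy":0,"dz":0,"ax":0,"ay":0,"az":0,"grip":55},
    {"dx":0,"dy":0,"dz":0.005,"ax":0,"ay":0,"az":0,"grip":55},
    {"dx":0,"dy":0,"dz":0.03,"ax":0,"ay":0,"az":0,"grip":55},
    {"dx":0,"dy":0,"dz":0.07,"ax":0,"ay":0,"az":0,"grip":55},
    {"dx":0,"dy":0,"dz":0.11,"ax":0,"ay":0,"az":0,"grip":55},
    {"dx":-0.03,"dy":-0.01,"dz":0.13,"ax":0,"ay":0,"az":0,"grip":100},
    {"dx":-0.065,"dy":-0.03,"dz":0.13,"ax":0,"ay":0,"az":0,"grip":100},
    {"dx":-0.1,"dy":-0.05,"dz":0.13,"ax":0,"ay":0,"az":0,"grip":100},
    {"dx":-0.135,"dy":-0.07,"dz":0.13,"ax":0,"ay":0,"az":0,"grip":100},
    {"dx":-0.17,"dy":-0.09,"dz":0.13,"ax":0,"ay":0,"az":0,"grip":100}
  ]
}}

```text
t: 28.82
eef_pos: [0.48, -0.0381, 0.1528]
tool_rot: [0.001, 0.011, 1.0, -0.0]
force: [0.7, -1.7, 0.6]
finger_gap: 0.0853
```

```bash
python3 - <<'E'
from h import *
np.set_printoptions(precision=4,suppress=True)
t=arm.grab_frame("top");si=arm.grab_frame("side")
s=arm.get_state();print(s["eef_pos"],s["tool_rot"],s["t"],s["finger_gap"])
crop(t,230,130,510,285,2,"pics/r1.png",10);crop(si,240,170,400,400,3,"pics/r2.png",10)
crop(t,463,235,497,275,12,"pics/r3.png",5)
E
```

```text
[ 0.4733 -0.0391  0.1515] [-0.0039  0.0125  0.9999 -0.0003] 28.9167 0.08496033306296767
```

View pics/r1.png

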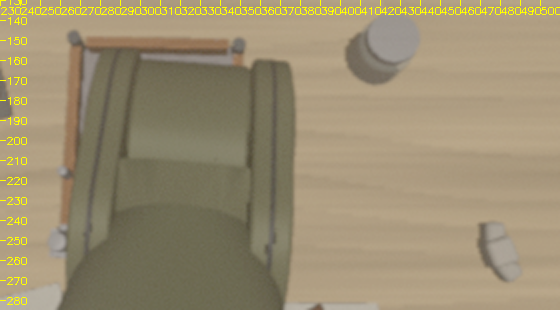

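View pics/r2.png

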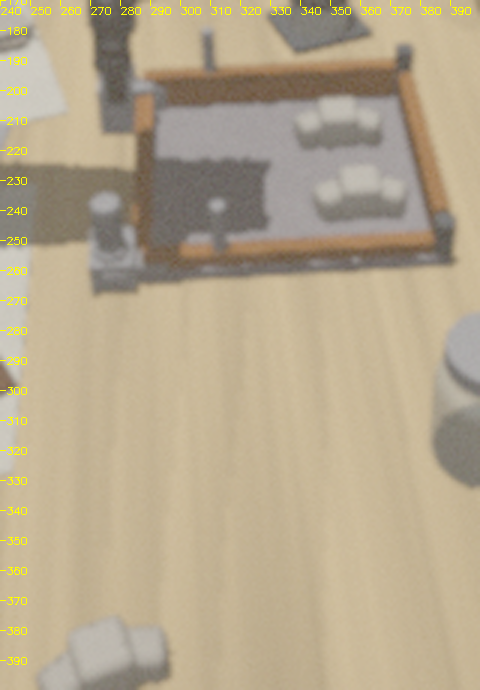

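View pics/r3.png

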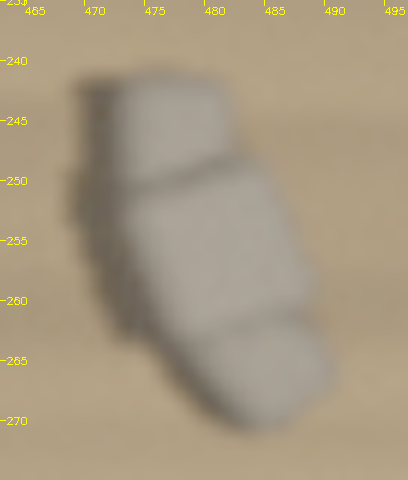

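Emit:
{"name": "apply_moves", "arguments": {
  "increments": [
    {"dx":-0.002,"dy":-0.035,"dz":0,"ax":0,"ay":0,"az":0.04,"grip":100},
    {"dx":-0.005,"dy":-0.07,"dz":0,"ax":0,"ay":0,"az":0.08,"grip":100},
    {"dx":-0.008,"dy":-0.105,"dz":0,"ax":0,"ay":0,"az":0.12,"grip":100},
    {"dx":-0.011,"dy":-0.14,"dz":0,"ax":0,"ay":0,"az":0.16,"grip":100},
    {"dx":-0.014,"dy":-0.175,"dz":0,"ax":0,"ay":0,"az":0.2,"grip":100},
    {"dx":-0.017,"dy":-0.21,"dz":0,"ax":0,"ay":0,"az":0.24,"grip":100},
    {"dx":-0.02,"dy":-0.245,"dz":0,"ax":0,"ay":0,"az":0.28,"grip":100},
    {"dx":-0.023,"dy":-0.28,"dz":0,"ax":0,"ay":0,"az":0.32,"grip":100},
    {"dx":-0.026,"dy":-0.315,"dz":0,"ax":0,"ay":0,"az":0.36,"grip":100},
    {"dx":-0.029,"dy":-0.35,"dz":-0.02,"ax":0,"ay":0,"az":0.39,"grip":100},
    {"dx":-0.0316,"dy":-0.381,"dz":-0.04,"ax":0,"ay":0,"az":0.39,"grip":100},
    {"dx":-0.0316,"dy":-0.381,"dz":-0.055,"ax":0,"ay":0,"az":0.39,"grip":100}
  ]
}}

```text
t: 29.92
eef_pos: [0.4503, -0.4252, 0.0965]
tool_rot: [0.001, -0.181, 0.984, -0.003]
force: [1.7, 1.6, -0.4]
finger_gap: 0.0855
```

Emit:
{"name": "apply_moves", "arguments": {
  "increments": [
    {"dx":0,"dy":0,"dz":0,"ax":0,"ay":0,"az":0,"grip":100}
  ]
}}

```text
t: 30.0
eef_pos: [0.4481, -0.419, 0.0938]
tool_rot: [-0.001, -0.182, 0.983, 0.002]
force: [-0.7, 2.0, 0.3]
finger_gap: 0.0856
```

```bash
python3 - <<'E'
from h import *
np.set_printoptions(precision=4,suppress=True)
t=arm.grab_frame("top");si=arm.grab_frame("side")
s=arm.get_state();print(s["eef_pos"],s["tool_rot"],s["t"],s["finger_gap"])
crop(t,430,210,530,300,5,"pics/s1.png",10);crop(si,210,300,330,400,5,"pics/s2.png",10)
E
```

```text
[ 0.4495 -0.418   0.0967] [-0.0003 -0.183   0.9831  0.0008] 30.1 0.08547061314791471
```

View pics/s1.png

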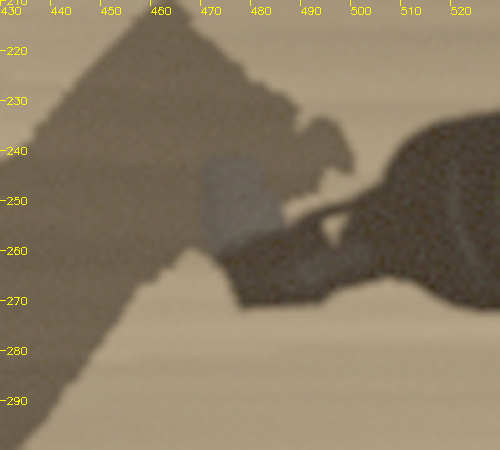

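View pics/s2.png

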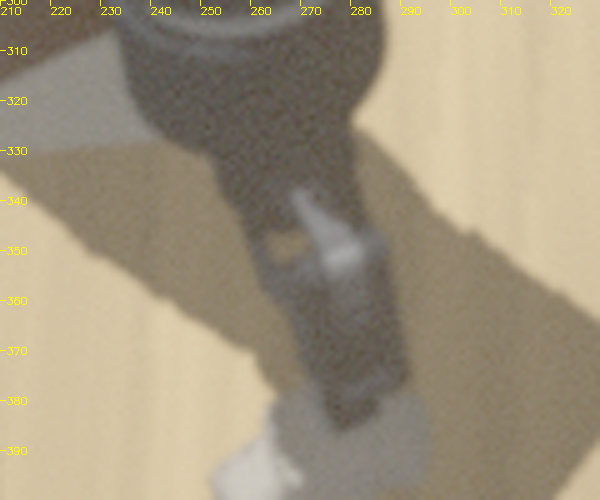

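Emit:
{"name": "apply_moves", "arguments": {
  "increments": [
    {"dx":0,"dy":0,"dz":-0.03,"ax":0,"ay":0,"az":0,"grip":100},
    {"dx":0,"dy":0,"dz":-0.06,"ax":0,"ay":0,"az":0,"grip":100},
    {"dx":0,"dy":0,"dz":-0.08,"ax":0,"ay":0,"az":0,"grip":100},
    {"dx":0,"dy":0,"dz":-0.089,"ax":0,"ay":0,"az":0,"grip":100},
    {"dx":0,"dy":0,"dz":-0.089,"ax":0,"ay":0,"az":0,"grip":70},
    {"dx":0,"dy":0,"dz":-0.089,"ax":0,"ay":0,"az":0,"grip":40},
    {"dx":0,"dy":0,"dz":-0.089,"ax":0,"ay":0,"az":0,"grip":20},
    {"dx":0,"dy":0,"dz":-0.089,"ax":0,"ay":0,"az":0,"grip":20},
    {"dx":0,"dy":0,"dz":-0.089,"ax":0,"ay":0,"az":0,"grip":20},
    {"dx":0,"dy":0,"dz":-0.089,"ax":0,"ay":0,"az":0,"grip":20}
  ],
  "squeeze": 40
}}

```text
t: 30.93
eef_pos: [0.4512, -0.4196, 0.01]
tool_rot: [0.001, -0.183, 0.983, -0.001]
force: [0.6, 0.4, 6.0]
finger_gap: 0.0335
```

Emit:
{"name": "apply_moves", "arguments": {
  "increments": [
    {"dx":0,"dy":0,"dz":0.03,"ax":0,"ay":0,"az":0,"grip":20},
    {"dx":0,"dy":0,"dz":0.07,"ax":0,"ay":0,"az":0,"grip":20},
    {"dx":0,"dy":0,"dz":0.11,"ax":0,"ay":0,"az":0,"grip":20},
    {"dx":0,"dy":0,"dz":0.13,"ax":0,"ay":0,"az":0,"grip":20}
  ]
}}

```text
t: 31.27
eef_pos: [0.4515, -0.4202, 0.1435]
tool_rot: [0.002, -0.183, 0.983, -0.003]
force: [1.3, -1.5, -1.3]
finger_gap: 0.0333
```

```bash
python3 - <<'E'
from h import *
np.set_printoptions(precision=4,suppress=True)
si=arm.grab_frame("side")
s=arm.get_state();print(s["eef_pos"],s["tool_rot"],s["t"],s["finger_gap"])
crop(si,210,240,330,400,4,"pics/s3.png",10)
E
```

```text
[ 0.453  -0.4216  0.1465] [ 0.0038 -0.183   0.9831 -0.0052] 31.3167 0.03349612669177804
```

View pics/s3.png

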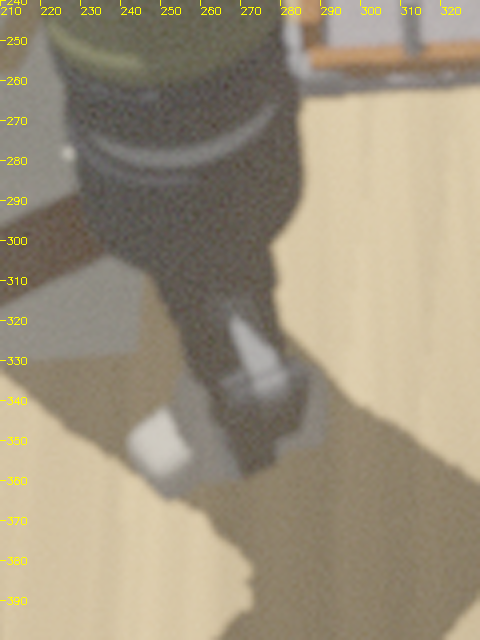

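Emit:
{"name": "apply_moves", "arguments": {
  "increments": [
    {"dx":0.008,"dy":0.036,"dz":0.005,"ax":0,"ay":0,"az":-0.03,"grip":20},
    {"dx":0.016,"dy":0.072,"dz":0.005,"ax":0,"ay":0,"az":-0.06,"grip":20},
    {"dx":0.024,"dy":0.108,"dz":0.005,"ax":0,"ay":0,"az":-0.1,"grip":20},
    {"dx":0.032,"dy":0.144,"dz":0.005,"ax":0,"ay":0,"az":-0.13,"grip":20},
    {"dx":0.04,"dy":0.18,"dz":0.005,"ax":0,"ay":0,"az":-0.16,"grip":20},
    {"dx":0.048,"dy":0.216,"dz":0.005,"ax":0,"ay":0,"az":-0.2,"grip":20},
    {"dx":0.056,"dy":0.252,"dz":0.005,"ax":0,"ay":0,"az":-0.23,"grip":20},
    {"dx":0.064,"dy":0.288,"dz":0.005,"ax":0,"ay":0,"az":-0.26,"grip":20},
    {"dx":0.072,"dy":0.324,"dz":0.005,"ax":0,"ay":0,"az":-0.3,"grip":20},
    {"dx":0.08,"dy":0.36,"dz":0.005,"ax":0,"ay":0,"az":-0.33,"grip":20},
    {"dx":0.088,"dy":0.396,"dz":0.005,"ax":0,"ay":0,"az":-0.36,"grip":20},
    {"dx":0.096,"dy":0.428,"dz":0,"ax":0,"ay":0,"az":-0.39,"grip":20}
  ]
}}

```text
t: 32.32
eef_pos: [0.5465, 0.0116, 0.139]
tool_rot: [0.001, 0.011, 1.0, 0.0]
force: [0.5, -0.2, -1.9]
finger_gap: 0.0331
```

Emit:
{"name": "apply_moves", "arguments": {
  "increments": [
    {"dx":0,"dy":0,"dz":-0.03,"ax":0,"ay":0,"az":0,"grip":20},
    {"dx":0,"dy":0,"dz":-0.06,"ax":0,"ay":0,"az":0,"grip":20},
    {"dx":0,"dy":0,"dz":-0.07,"ax":0,"ay":0,"az":0,"grip":20},
    {"dx":0,"dy":0,"dz":-0.07,"ax":0,"ay":0,"az":0,"grip":20}
  ]
}}

```text
t: 32.65
eef_pos: [0.5427, 0.0095, 0.0652]
tool_rot: [-0.003, 0.011, 1.0, -0.0]
force: [-0.2, 1.2, -1.3]
finger_gap: 0.0336
```

```bash
python3 - <<'E'
from h import *
np.set_printoptions(precision=4,suppress=True)
si=arm.grab_frame("side")
s=arm.get_state();print(s["eef_pos"],s["tool_rot"],s["t"],s["finger_gap"])
crop(si,270,140,410,270,5,"pics/s4.png",10)
E
```

```text
[0.5443 0.0092 0.067 ] [-0.0017  0.0111  0.9999 -0.0001] 32.7 0.03302502734142099
```

View pics/s4.png

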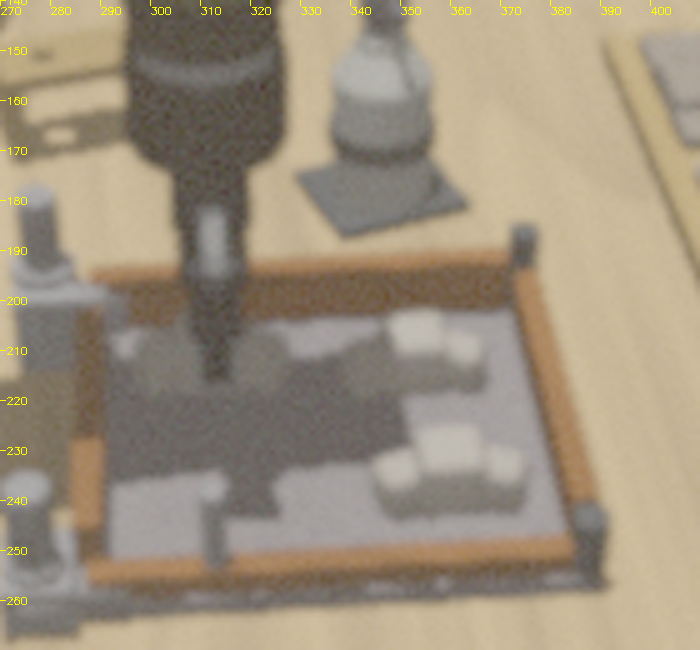

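Emit:
{"name": "apply_moves", "arguments": {
  "increments": [
    {"dx":0,"dy":0,"dz":-0.025,"ax":0,"ay":0,"az":0,"grip":20},
    {"dx":0,"dy":0,"dz":-0.038,"ax":0,"ay":0,"az":0,"grip":20},
    {"dx":0,"dy":0,"dz":-0.043,"ax":0,"ay":0,"az":0,"grip":20},
    {"dx":0,"dy":0,"dz":-0.045,"ax":0,"ay":0,"az":0,"grip":20},
    {"dx":0,"dy":0,"dz":-0.046,"ax":0,"ay":0,"az":0,"grip":20}
  ]
}}

```text
t: 33.12
eef_pos: [0.5468, 0.0091, 0.023]
tool_rot: [0.001, 0.011, 1.0, 0.0]
force: [-0.6, -0.3, -0.9]
finger_gap: 0.0334
```

Emit:
{"name": "apply_moves", "arguments": {
  "increments": [
    {"dx":0,"dy":0,"dz":-0.0005,"ax":0,"ay":0,"az":0,"grip":40},
    {"dx":0,"dy":0,"dz":0,"ax":0,"ay":0,"az":0,"grip":55},
    {"dx":0,"dy":0,"dz":0,"ax":0,"ay":0,"az":0,"grip":55},
    {"dx":0,"dy":0,"dz":0.005,"ax":0,"ay":0,"az":0,"grip":55},
    {"dx":0,"dy":0,"dz":0.03,"ax":0,"ay":0,"az":0,"grip":55},
    {"dx":0,"dy":0,"dz":0.07,"ax":0,"ay":0,"az":0,"grip":55},
    {"dx":0,"dy":0,"dz":0.11,"ax":0,"ay":0,"az":0,"grip":55},
    {"dx":0,"dy":0,"dz":0.15,"ax":0,"ay":0,"az":0,"grip":0},
    {"dx":0,"dy":0.02,"dz":0.18,"ax":0,"ay":0,"az":0,"grip":0},
    {"dx":-0.03,"dy":0.06,"dz":0.2,"ax":0,"ay":0,"az":0,"grip":0},
    {"dx":-0.05,"dy":0.1,"dz":0.2,"ax":0,"ay":0,"az":0,"grip":0},
    {"dx":-0.07,"dy":0.14,"dz":0.2,"ax":0,"ay":0,"az":0,"grip":0}
  ]
}}

```text
t: 34.12
eef_pos: [0.4842, 0.135, 0.2244]
tool_rot: [0.002, 0.012, 1.0, 0.001]
force: [1.0, 1.7, 0.4]
finger_gap: 0.0002
```

Emit:
{"name": "apply_moves", "arguments": {
  "increments": [
    {"dx":0,"dy":0.04,"dz":0,"ax":0,"ay":0,"az":0,"grip":0},
    {"dx":0,"dy":0.08,"dz":0,"ax":0,"ay":0,"az":0,"grip":0},
    {"dx":0,"dy":0.12,"dz":0,"ax":0,"ay":0,"az":0,"grip":0},
    {"dx":0,"dy":0.12,"dz":0,"ax":0,"ay":0,"az":0,"grip":0}
  ]
}}

```text
t: 34.45
eef_pos: [0.4839, 0.2608, 0.2224]
tool_rot: [0.001, 0.007, 1.0, 0.002]
force: [0.4, -0.8, 0.4]
finger_gap: 0.0002
```

```bash
python3 - <<'E'
from h import *
np.set_printoptions(precision=4,suppress=True)
t=arm.grab_frame("top");si=arm.grab_frame("side")
s=arm.get_state();print(s["eef_pos"],s["tool_rot"],s["t"],s["finger_gap"],s["force"])
crop(t,0,0,640,400,1,"pics/u0.png",20)
crop(t,180,130,370,270,4,"pics/u1.png",10);crop(si,240,100,400,280,4,"pics/u2.png",10)
E
```

```text
[0.4834 0.2553 0.2219] [ 0.0003  0.0092  1.     -0.0001] 34.55 -0.00024951021205850887 [ 0.8652 -2.039  -0.1119]
```

View pics/u0.png

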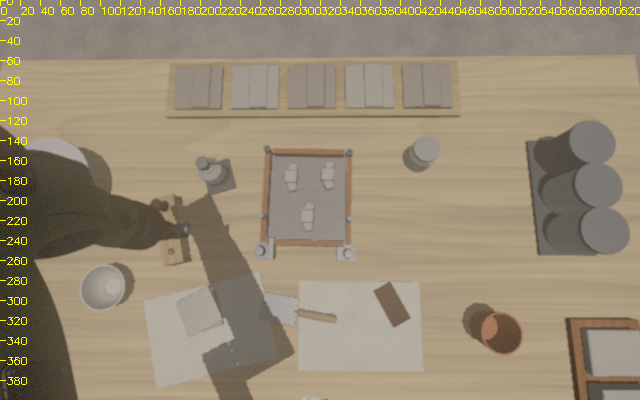

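View pics/u1.png

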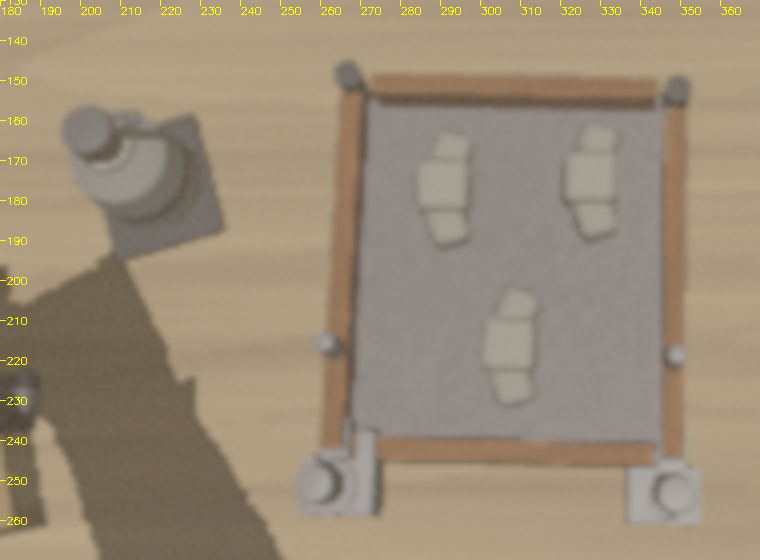

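View pics/u2.png

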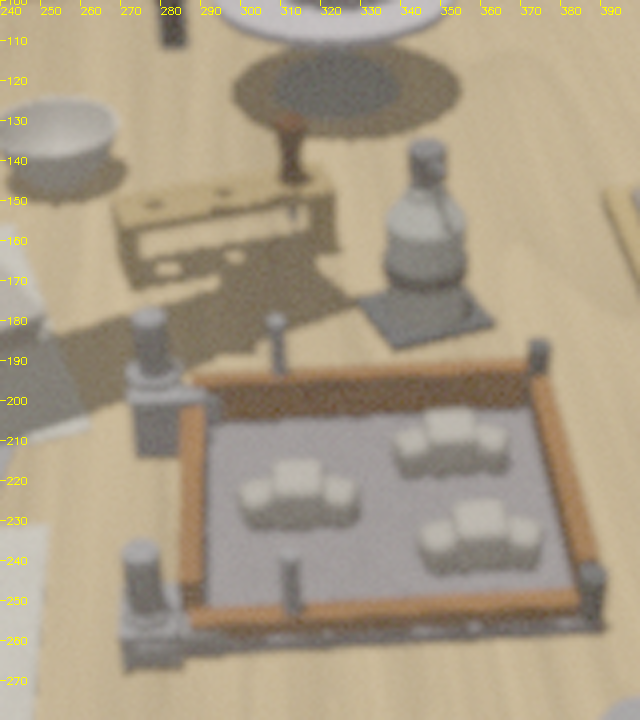

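Emit:
{"name": "apply_moves", "arguments": {
  "increments": [
    {"dx":0.035,"dy":-0.002,"dz":0,"ax":0,"ay":0,"az":0,"grip":0},
    {"dx":0.07,"dy":-0.004,"dz":0,"ax":0,"ay":0,"az":0,"grip":0},
    {"dx":0.105,"dy":-0.006,"dz":0,"ax":0,"ay":0,"az":0,"grip":0},
    {"dx":0.14,"dy":-0.008,"dz":-0.01,"ax":0,"ay":0,"az":0,"grip":0},
    {"dx":0.165,"dy":-0.01,"dz":-0.03,"ax":0,"ay":0,"az":0,"grip":0},
    {"dx":0.172,"dy":-0.011,"dz":-0.05,"ax":0,"ay":0,"az":0,"grip":0},
    {"dx":0.172,"dy":-0.011,"dz":-0.05,"ax":0,"ay":0,"az":0,"grip":0},
    {"dx":0.172,"dy":-0.011,"dz":-0.05,"ax":0,"ay":0,"az":0,"grip":0}
  ]
}}

```text
t: 35.22
eef_pos: [0.6545, 0.2406, 0.1702]
tool_rot: [-0.002, 0.012, 1.0, -0.001]
force: [0.6, 0.6, -0.1]
finger_gap: -0.0001
```

```bash
python3 - <<'E'
from h import *
np.set_printoptions(precision=4,suppress=True)
t=arm.grab_frame("top");si=arm.grab_frame("side")
s=arm.get_state();print(s["eef_pos"],s["tool_rot"],s["t"],s["finger_gap"],s["force"])
crop(t,160,130,260,210,6,"pics/v1.png",10);crop(si,300,90,390,190,6,"pics/v2.png",10)
print(pj("side",(.655,.2443,.144)),pj("side",s["eef_pos"]))
E
```

```text
[0.6552 0.2421 0.1729] [0.0002 0.0113 0.9999 0.0001] 35.3167 0.00013021132285562546 [0.3549 1.7746 0.4298]
[345.7996 136.1212] [346.0847 127.0705]
```

View pics/v2.png

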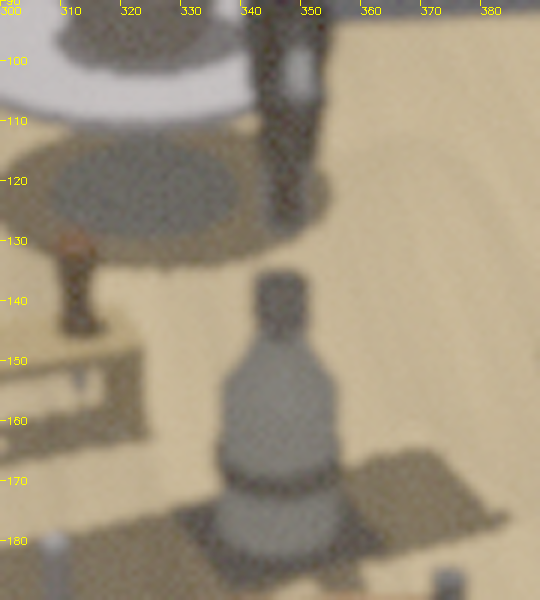

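Emit:
{"name": "apply_moves", "arguments": {
  "increments": [
    {"dx":0,"dy":0.002,"dz":-0.015,"ax":0,"ay":0,"az":0,"grip":0},
    {"dx":0,"dy":0.002,"dz":-0.024,"ax":0,"ay":0,"az":0,"grip":0},
    {"dx":0,"dy":0.002,"dz":-0.028,"ax":0,"ay":0,"az":0,"grip":0},
    {"dx":0,"dy":0.002,"dz":-0.031,"ax":0,"ay":0,"az":0,"grip":0},
    {"dx":0,"dy":0.002,"dz":-0.033,"ax":0,"ay":0,"az":0,"grip":0},
    {"dx":0,"dy":0.002,"dz":-0.034,"ax":0,"ay":0,"az":0,"grip":0}
  ]
}}

```text
t: 35.82
eef_pos: [0.6547, 0.245, 0.1385]
tool_rot: [-0.0, 0.011, 1.0, 0.0]
force: [-5.1, -0.8, 6.0]
finger_gap: 0.0001
```

Emit:
{"name": "apply_moves", "arguments": {
  "increments": [
    {"dx":0,"dy":0,"dz":-0.001,"ax":0,"ay":0,"az":0,"grip":0},
    {"dx":0,"dy":0,"dz":-0.002,"ax":0,"ay":0,"az":0,"grip":0},
    {"dx":0,"dy":0,"dz":-0.003,"ax":0,"ay":0,"az":0,"grip":0},
    {"dx":0,"dy":0,"dz":-0.003,"ax":0,"ay":0,"az":0,"grip":0}
  ]
}}

```text
t: 36.15
eef_pos: [0.6548, 0.245, 0.137]
tool_rot: [-0.0, 0.011, 1.0, 0.0]
force: [-5.7, -1.3, 11.5]
finger_gap: -0.0002
```

Emit:
{"name": "apply_moves", "arguments": {
  "increments": [
    {"dx":0,"dy":0,"dz":-0.001,"ax":0,"ay":0,"az":0,"grip":0},
    {"dx":0,"dy":0,"dz":-0.002,"ax":0,"ay":0,"az":0,"grip":0},
    {"dx":0,"dy":0,"dz":-0.002,"ax":0,"ay":0,"az":0,"grip":0}
  ]
}}

```text
t: 36.4
eef_pos: [0.6548, 0.245, 0.1369]
tool_rot: [0.001, 0.011, 1.0, 0.001]
force: [-7.9, -1.9, 18.5]
finger_gap: 0.0005
```

Emit:
{"name": "apply_moves", "arguments": {
  "increments": [
    {"dx":0,"dy":0,"dz":0.006,"ax":0,"ay":0,"az":0,"grip":0},
    {"dx":0,"dy":0,"dz":0.015,"ax":0,"ay":0,"az":0,"grip":0},
    {"dx":0,"dy":0,"dz":0.04,"ax":0,"ay":0,"az":0,"grip":0},
    {"dx":0,"dy":0,"dz":0.08,"ax":0,"ay":0,"az":0,"grip":0},
    {"dx":-0.03,"dy":0.02,"dz":0.1,"ax":0,"ay":0,"az":0,"grip":0},
    {"dx":-0.07,"dy":0.03,"dz":0.1,"ax":0,"ay":0,"az":0,"grip":0},
    {"dx":-0.11,"dy":0.03,"dz":0.1,"ax":0,"ay":0,"az":0,"grip":0},
    {"dx":-0.15,"dy":0.03,"dz":0.1,"ax":0,"ay":0,"az":0,"grip":0},
    {"dx":-0.17,"dy":0.03,"dz":0.1,"ax":0,"ay":0,"az":0,"grip":0},
    {"dx":-0.17,"dy":0.03,"dz":0.1,"ax":0,"ay":0,"az":0,"grip":0}
  ]
}}

```text
t: 37.23
eef_pos: [0.4813, 0.2747, 0.2334]
tool_rot: [-0.001, 0.01, 1.0, -0.0]
force: [0.1, -0.8, 0.6]
finger_gap: -0.0002
```

```bash
python3 - <<'E'
from h import *
np.set_printoptions(precision=4,suppress=True)
t=arm.grab_frame("top");si=arm.grab_frame("side")
s=arm.get_state();print(s["eef_pos"],s["t"],s["force"])
crop(t,180,130,370,270,4,"pics/w1.png",10);crop(si,0,0,640,400,1,"pics/w0.png",20);crop(si,240,100,400,280,4,"pics/w2.png",10)
E
```

```text
[0.4859 0.2754 0.2334] 37.3333 [-0.4446 -0.1441  0.2278]
```

View pics/w1.png

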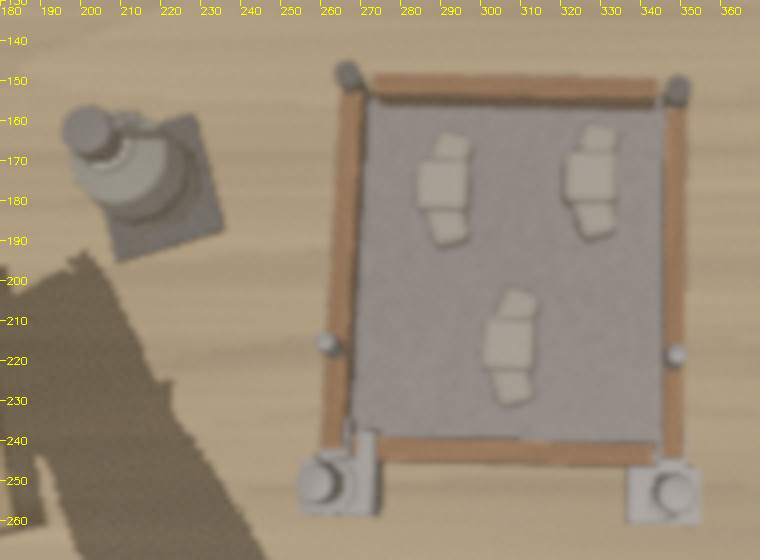

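View pics/w2.png

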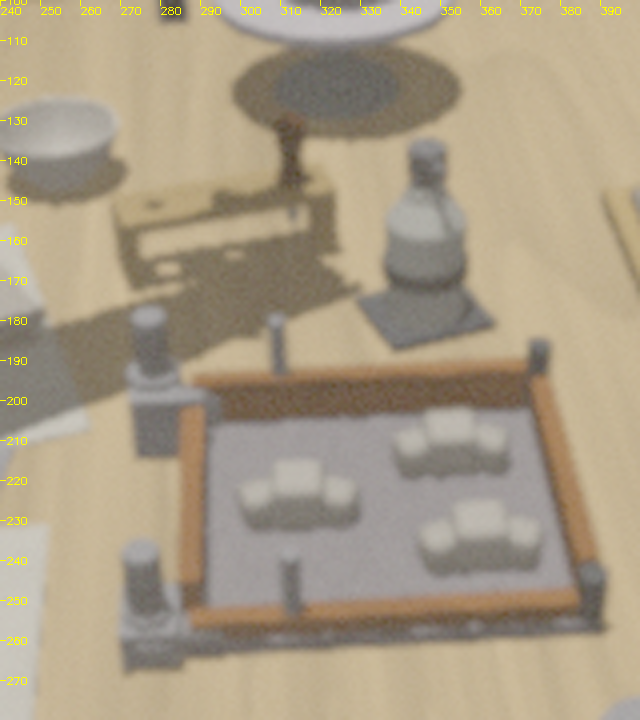

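View pics/w0.png

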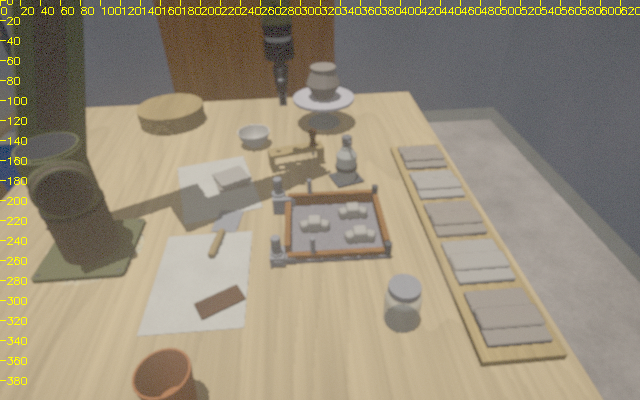

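```bash
python3 - <<'E'
from plant import arm
print(arm.finish_job())
E
```

```text
the job is handed in; nothing more can be done
None
```

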